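# Lot change at the wire-bonding bench

## Robot

A 7-joint arm with a two-finger parallel gripper is mounted at the origin on the work surface. World frame = base frame: x ahead of the robot, y to its left, z up, the work surface at z = 0. Lengths are in m, angles in rad, forces in N, time in s.
With the tool pointing down it reaches from about 0.4 to 0.9 m from the base axis. Payload 5.5 kg.
Tool frame: the origin (TCP) lies at the very end of the fingers, on their centre line; the grasp point (between the pads) lies arm.grasp_offset behind it (arm.grasp_offset is the distance from the TCP to the grasp point, in m); z points along the fingers, x is the direction in which the jaws open and shut, and the axes are right-handed (so a half turn about z gives the same grasp; the last joint's range is limited). The gripper opens to 85 mm and grips with 20 to 120 N. Pads are 22 mm wide; open, the fingers measure 114 mm over their backs; the gripper's body (76 mm by 85 mm) begins 54 mm behind the grasp point. The pads swing forward as they close: fully open they stand 13 mm farther back than shut.
Start: joints at [-0.838, 0.501, -0.427, 1.55, 0.221, 1.138, -0.21], TCP at [0.294, 0.58, 0.231] pointing down, gripper open.
Joint ranges: [-2.88, 2.88], [-0.31, 2.03], [-1.54, 1.56], [0.2, 2.42], [-1.41, 4.55], [0.19, 2.02], [-2.57, 2.57]. Speed limits (rad/s): [2.57, 2.57, 3.14, 3.14, 3.14, 3.14, 3.14].

## Interface

Orientations are given as a 3x3 rotation matrix whose columns are the frame's x, y, z axes.
In Python, from workcell import arm gives the robot as it stands.
- The arm moves only by the shell command python3 -m crank 'ROWS' [FORCE]. ROWS is JSON, a list of rows, each an object with "angular": the turn, a rotation vector about the tool's x, y, z in degrees, a list of three; "slide": the shift along the tool's x, y, z in cm, a list of three; "gripper": the closure in counts, from 0 (fully open) to 255 (shut). A call has 1 to 5 rows; each row shifts and turns the commanded pose from where the row before left it, along the tool's axes as they then stand; what a row does not reach is not made up. A row lasts 1/10 s, in which the tool goes at most 50 mm and 8.59 degrees, less where a joint would pass 70% of its speed; a pose out of reach is approached as far as the arm can. A call with a gripper value outside its range is refused whole. The fingers move at their own pace and stop on an object; FORCE is the grip in N (left out, the last holds). Time passes only in rows, so rows that do not move let the fingers close. It gives the time, the measured TCP pose, the force and the opening at its end, in the units of the state.
- arm.observe(): the state, without advancing time (a new reading comes with each control period).
- arm.camera(name): name is "scene" or "top" or "wrist"; returns (picture, depth): 384x512x3 uint8, red, green, blue; 384x512 float32, m along the optical axis (not along the pixel's ray), 0 where there is no reading.
- arm.camera_model(name): a dict with "fx", "fy", "cx", "cy" (pixels), "rvec" (rotation vector, rad) and "tvec" (3), from world to camera coordinates, as OpenCV has them. Camera axes: x right, y down, z forward; pixel columns grow to the right and rows downward; lengths in m; the calibration is good to about 2 mm. A picture is of the moment at which its call begins: read the wrist's pose just before it. camera_model takes no time and is no camera call; for the wrist camera it gives the pose at the moment of the call.
- arm.finish_job(): hands the job in, once; it reports no verdict.
Trained networks look in the newest picture that a camera, given by its name, has taken for a name from the list of things; names that differ only in an ending like _2 or _b are one class to them, and where a whole thing is asked for, a point or a joint stands for the part that bears it (a point fixed in the world has none). Each returns a list of dicts, best first, with "score" (0 to 1); they miss things now and then, are a little off and sometimes report something else, mostly with a low value. They report only what shows in the picture. A call takes as long as a camera call.
- arm.find_in(camera, thing): "centre" ([x, y, z] in m, in world coordinates, good to about 4 mm: the middle of the surface that is visible of it).
- arm.cut_out(camera, thing): "region" (384x512 bool, what is visible of it).
The state is a dict: "clock": time; "joints": joint angles; "dq": joint speeds; "joint_torque": joint torques, N m; "tool_pos": TCP position; "tool_rot": TCP orientation; "wrist_force": force on the tool from outside, world axes, zero at the start; "wrist_torque": the same for the moment, N m; "gripper_width": opening from 0.0 (shut) to 1.0 (fully open).
Only numpy, scipy, OpenCV 4.12 (cv2) and the standard library are available. Lean on these libraries where they do the work, as an engineer would, in place of code of your own. Each camera call takes 0.05 s, during which the arm holds its last target.

## Task

Change the bonding bench over from the orange lot to the blue lot, never having vials of both lots open at once. Clear the orange lot first: press every orange flip cap fully shut and lay the orange-banded carrier flat in the white tray. Then set up blue: put the blue-banded carrier on the black work-holder, pushed square up against all three stop pins, flick every blue cap open to upright or further back, and set the lamp's slider to the green mark, leaving every vial in the rack and the other things on the bench alone.

Things in the scene. Friction and masses are not known exactly. Their poses are not given: they have to be found in the camera images.
- orange1: Amber vial of the old orange lot, orange flip cap, 30 mm square, about 0.1 kg, standing loose in a 40 mm deep pocket of a fixed white rack (300 x 70 x 48 mm, five pockets 56 mm apart along y, some empty). May be absent (None). Origin on its axis at the foot, 8 mm above the bench; z up, y along the rack, x away from the robot. Cap hinge parallel to y at x = +19, z = 72 mm.
- orange1_cap (a joint): Cap of orange1, rad: 0 shut, pi/2 upright, stop at 2.1 (leaning away from the robot). Stays at any angle; about 0.3 N at the tab moves it. Shut, in the vial's frame: disc 34 mm in diameter, z 72 to 80 mm, on the vial's axis; thumb tab towards the robot, 16 mm wide, 4 mm thick, rising 40 degrees outward from the rim to its end at x = -32, z = 86 to 90 mm (54 mm from the hinge).
- orange2: Amber vial of the old orange lot, orange flip cap, 30 mm square, about 0.1 kg, standing loose in a 40 mm deep pocket of a fixed white rack (300 x 70 x 48 mm, five pockets 56 mm apart along y, some empty). May be absent (None). Origin on its axis at the foot, 8 mm above the bench; z up, y along the rack, x away from the robot. Cap hinge parallel to y at x = +19, z = 72 mm.
- orange2_cap (a joint): Cap of orange2, rad: 0 shut, pi/2 upright, stop at 2.1 (leaning away from the robot). Stays at any angle; about 0.3 N at the tab moves it. Shut, in the vial's frame: disc 34 mm in diameter, z 72 to 80 mm, on the vial's axis; thumb tab towards the robot, 16 mm wide, 4 mm thick, rising 40 degrees outward from the rim to its end at x = -32, z = 86 to 90 mm (54 mm from the hinge).
- blue1: Clear vial of the new blue lot, blue flip cap, 30 mm square, about 0.1 kg, standing loose in a 40 mm deep pocket of a fixed white rack (300 x 70 x 48 mm, five pockets 56 mm apart along y, some empty). May be absent (None). Origin on its axis at the foot, 8 mm above the bench; z up, y along the rack, x away from the robot. Cap hinge parallel to y at x = +19, z = 72 mm.
- blue1_cap (a joint): Cap of blue1, rad: 0 shut, pi/2 upright, stop at 2.1 (leaning away from the robot). Stays at any angle; about 0.3 N at the tab moves it. Shut, in the vial's frame: disc 34 mm in diameter, z 72 to 80 mm, on the vial's axis; thumb tab towards the robot, 16 mm wide, 4 mm thick, rising 40 degrees outward from the rim to its end at x = -32, z = 86 to 90 mm (54 mm from the hinge).
- blue2: Clear vial of the new blue lot, blue flip cap, 30 mm square, about 0.1 kg, standing loose in a 40 mm deep pocket of a fixed white rack (300 x 70 x 48 mm, five pockets 56 mm apart along y, some empty). May be absent (None). Origin on its axis at the foot, 8 mm above the bench; z up, y along the rack, x away from the robot. Cap hinge parallel to y at x = +19, z = 72 mm.
- blue2_cap (a joint): Cap of blue2, rad: 0 shut, pi/2 upright, stop at 2.1 (leaning away from the robot). Stays at any angle; about 0.3 N at the tab moves it. Shut, in the vial's frame: disc 34 mm in diameter, z 72 to 80 mm, on the vial's axis; thumb tab towards the robot, 16 mm wide, 4 mm thick, rising 40 degrees outward from the rim to its end at x = -32, z = 86 to 90 mm (54 mm from the hinge).
- blue3: Clear vial of the new blue lot, blue flip cap, 30 mm square, about 0.1 kg, standing loose in a 40 mm deep pocket of a fixed white rack (300 x 70 x 48 mm, five pockets 56 mm apart along y, some empty). May be absent (None). Origin on its axis at the foot, 8 mm above the bench; z up, y along the rack, x away from the robot. Cap hinge parallel to y at x = +19, z = 72 mm.
- blue3_cap (a joint): Cap of blue3, rad: 0 shut, pi/2 upright, stop at 2.1 (leaning away from the robot). Stays at any angle; about 0.3 N at the tab moves it. Shut, in the vial's frame: disc 34 mm in diameter, z 72 to 80 mm, on the vial's axis; thumb tab towards the robot, 16 mm wide, 4 mm thick, rising 40 degrees outward from the rim to its end at x = -32, z = 86 to 90 mm (54 mm from the hinge).
- stage: Bonder work-holder: black plate 200 x 160 mm, top face 16 mm above the bench, fixed. Origin under its centre, z up, x away from the robot. Three steel stop pins 10 mm in diameter stand 18 mm above the plate: two left pins at (-10, 60) and (60, 60) mm, one far pin at (80, 25) mm in its x, y.
- nest (a point): Point on the work-holder's top face, at (25, 25, 16) mm in the stage's frame, axes as the stage's: the centre of a carrier's underside when its long left edge (+y) touches both left pins and its far end (+x) touches the far pin.
- carrier_orange: Loose aluminium circuit carrier, a band of orange along each long edge, a plain plate 100 mm (x) by 60 mm (y) by 12 mm thick, 0.14 to 0.28 kg, white ceramic circuit on top; either end may lead. Origin at the centre of its underside. It starts on the work-holder, a little off the pins.
- carrier_blue: Loose aluminium circuit carrier, a band of blue along each long edge, a plain plate 100 mm (x) by 60 mm (y) by 12 mm thick, 0.14 to 0.28 kg, white ceramic circuit on top; either end may lead. Origin at the centre of its underside. It starts on a 2 mm thick light-blue mat, 190 x 170 mm, on the bench.
- tray: Shallow white tray, 170 x 140 mm outside (x, y), walls 4 mm thick and 12 mm high, floor 4 mm thick, fixed. Origin under its centre.
- fader (a joint): Brightness slider on a fixed white fibre-optic lamp house (230 x 150 mm, 94 mm high), in a straight slot along the middle of its top, m: 0 at the end nearest the robot, grows away from the robot (+x of point fader_mark) to 0.100. Friction 1.5 N, stays where left. The green mark is at 0.070.
- fader_grip (a point): Middle of the black slider grip (20 mm along x, 24 mm along y, 30 mm high, its top at 127 mm above the bench); moves with it. Its white line stands at the green mark when set.
- fader_mark (a point): Where the middle of the grip is when the slider stands at the green mark painted either side of the slot; fixed to the lamp, its x axis along the slot away from the robot.
- wire_spool: Gold wire spool, 52 mm in diameter, 30 mm high, loose bystander: leave alone. Origin at the centre of its underside.
- solvent: White solvent bottle with red cap, 48 mm in diameter, 120 mm high, loose bystander: leave alone. Origin at the centre of its underside.
- chip_box: Black chip box with clear lid, 56 x 56 x 17 mm, loose bystander: leave alone. Origin at the centre of its underside.
- waffle_pack: Black and gold waffle pack, 104 x 104 x 16 mm, loose bystander: leave alone. Origin at the centre of its underside.
- driver: Yellow-handled screwdriver, 170 mm, lying down, loose bystander: leave alone. Origin at the centre of its underside.
- dish: Low glass dish, 80 mm in diameter, 16 mm high, loose bystander: leave alone. Origin at the centre of its underside.

How it is judged:
By the outcome, as a careful person would: the job done as asked, in the order asked, and still so for the second after the job is handed in, with the robot touching nothing.
Of orange1, orange2 only 1 to 2 are there at a start; the rules pass over those that are not, and their reading is None.
Of blue1, blue2, blue3 only 2 to 3 are there at a start; the rules pass over those that are not, and their reading is None.
At some moment in a run one of carrier_orange, carrier_blue may be knocked a few centimetres aside while the robot is not near it.
Once in a run the grip may slacken for a moment while it holds something.
It also fails if it takes over 210 s, if anything falls off the work surface, if the arm or the gripper's body presses on something with over 40 N, if the wrist force passes 120 N, or if a joint passes its speed limit or range.

## Working session

There is one attempt and no reset: what is moved stays moved. The work goes in short steps, Python scripts to look and compute and a shell command to move; the robot and the scene stay as the last step left them, time stands still between calls to the robot, and variables do not carry over. Pictures are saved under pics/ and viewed, and the job is handed in when it is done.

```bash
ls; mkdir -p pics; cat > h.py <<'E'
from workcell import arm
import numpy as np, cv2
def cam(n,save=None):
    m=arm.camera_model(n); p,d=arm.camera(n)
    if save: cv2.imwrite('pics/'+save,cv2.cvtColor(p,cv2.COLOR_RGB2BGR))
    return m,p,d
def world(m,d,u=None,v=None):
    R,_=cv2.Rodrigues(np.array(m['rvec'],float)); t=np.array(m['tvec'],float).ravel()
    if u is None:
        v,u=np.mgrid[0:384,0:512]
        z=d
    else: z=np.asarray(d)[np.asarray(v),np.asarray(u)]
    pc=np.stack([(u-m['cx'])/m['fx']*z,(v-m['cy'])/m['fy']*z,z],-1)
    return (pc-t)@R
def proj(m,P):
    q,_=cv2.projectPoints(np.array(P,float).reshape(-1,1,3),np.array(m['rvec'],float),np.array(m['tvec'],float),np.array([[m['fx'],0,m['cx']],[0,m['fy'],m['cy']],[0,0,1]]),None)
    return q.reshape(-1,2)
E
python3 - <<'E'
from h import *
np.set_printoptions(precision=4,suppress=True)
s=arm.observe(); print(s['clock'],s['tool_pos'],s['tool_rot'],arm.grasp_offset,s['wrist_force'])
for n in ['top','scene','wrist']:
    m,p,d=cam(n,n+'0.png'); print(n,m)
for t in ['orange1','blue1','stage','carrier_orange','carrier_blue','tray','fader','fader_grip','wire_spool','solvent','chip_box','waffle_pack','driver','dish']:
    try: print(t,[(np.round(r['centre'],3).tolist(),round(r['score'],2)) for r in arm.find_in('top',t)][:6])
    except Exception as e: print(t,e)
print(arm.observe()['clock'])
E
```

```text
pics
0.0 [0.294  0.5789 0.2302] [[ 0.4526  0.8917 -0.0009]
 [ 0.8917 -0.4526 -0.0017]
 [-0.002  -0.     -1.    ]] 0.0187 [-0.071   0.495  -0.4578]
top {'fx': 454.065414255041, 'fy': 454.065414255041, 'cx': 255.3495659447924, 'cy': 195.79629300264122, 'rvec': array([ 2.1185, -2.1508,  0.175 ]), 'tvec': array([0.0076, 0.559 , 1.0321])}
scene {'fx': 426.4967837913579, 'fy': 426.4967837913579, 'cx': 257.3563071944114, 'cy': 189.32755122047274, 'rvec': array([ 2.2032,  1.3441, -0.4397]), 'tvec': array([-0.2467, -0.321 ,  1.3681])}
wrist {'fx': 277.1589833257298, 'fy': 277.1589833257298, 'cx': 256.1723799078686, 'cy': 191.38622606450988, 'rvec': array([-2.4701, -1.5169, -0.2083]), 'tvec': array([-0.6501, -0.0355,  0.3784])}
orange1 [([0.617, 0.188, 0.074], 0.9), ([0.613, 0.078, 0.082], 0.72)]
blue1 [([0.782, 0.018, 0.077], 0.73), ([0.61, 0.242, 0.085], 0.67), ([0.604, 0.134, 0.089], 0.61), ([0.594, 0.024, 0.09], 0.58), ([0.398, 0.333, 0.132], 0.57), ([0.518, -0.302, 0.013], 0.54)]
stage [([0.523, -0.302, 0.018], 0.74)]
carrier_orange [([0.549, -0.265, 0.027], 0.7), ([0.597, -0.126, 0.031], 0.25)]
carrier_blue [([0.452, -0.084, 0.013], 0.84)]
tray [([0.439, 0.108, 0.004], 0.74), ([0.517, -0.304, 0.015], 0.59), ([0.55, -0.267, 0.029], 0.52)]
fader []
fader_grip [([0.395, 0.329, 0.13], 0.48), ([0.616, 0.186, 0.08], 0.34)]
wire_spool [([0.595, -0.129, 0.031], 0.81)]
solvent [([0.781, 0.02, 0.077], 0.85), ([0.602, 0.137, 0.084], 0.73)]
chip_box [([0.716, -0.135, 0.017], 0.63)]
waffle_pack [([0.759, 0.207, 0.018], 0.78), ([0.397, 0.329, 0.131], 0.32), ([0.598, 0.024, 0.089], 0.19)]
driver [([0.751, -0.316, 0.022], 0.76), ([0.78, 0.021, 0.077], 0.46)]
dish [([0.294, -0.262, 0.008], 0.93), ([0.598, 0.022, 0.09], 0.42), ([0.595, -0.127, 0.029], 0.34), ([0.41, 0.326, 0.096], 0.32)]
0.85
```

View pics/top0.png

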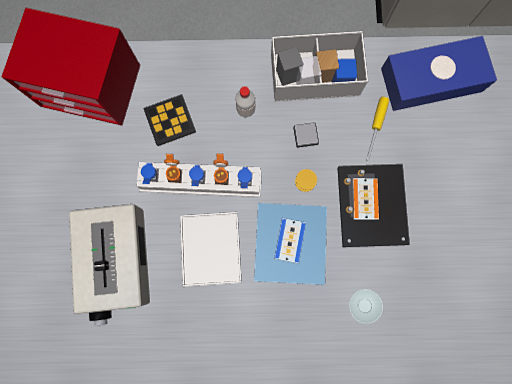

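View pics/scene0.png

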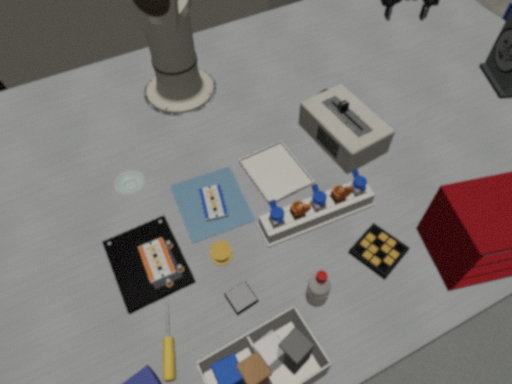

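View pics/wrist0.png

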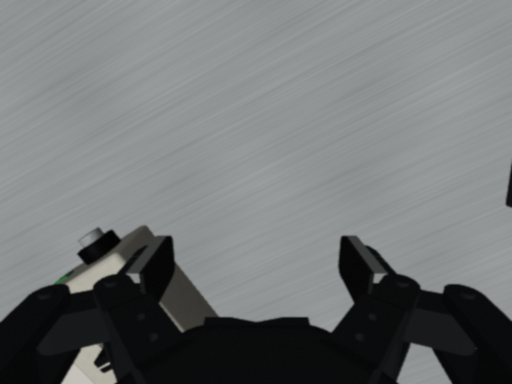

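The top view shows the rack with five vials: blue at (149,173), (197,175) and (245,177), shut, and orange at (173,174) and (221,176), with open caps leaning back. The orange carrier is on the stage at (366,198), the blue one on the mat at (290,240), the tray at (211,249) and the slider at (100,266), below its green mark at about row 248. Next I'll measure poses.

```bash
cat >> h.py <<'E'
np.set_printoptions(precision=4,suppress=True)
def rect(P):
    """min-area rectangle of xy points -> centre, long-axis yaw deg, size (mm)"""
    (c,s,a)=cv2.minAreaRect((P[:,:2]*1000).astype(np.float32))
    if s[0]<s[1]: a+=90; s=s[::-1]
    a=(a+90)%180-90
    return np.array(c)/1000,a,s
def carriers(camn):
    m,p,d=cam(camn); W=world(m,d); out={}
    for t in ['carrier_orange','carrier_blue']:
        rs=arm.cut_out(camn,t)
        if not rs: print(t,'none'); continue
        r=rs[0]; g=r['region']&(d>0); P=W[g]; z=np.median(P[:,2])
        P=P[abs(P[:,2]-z)<.006]
        print(t,round(r['score'],2),'z',round(z,4),*rect(P),'med',P.mean(0))
    return m,p,d
E
python3 - <<'E'
from h import *
m,p,d=carriers('top'); W=world(m,d)
for t in ['stage','tray','fader']:
    for r in arm.cut_out('top',t)[:1]:
        P=W[r['region']&(d>0)]; print(t,r['score'],np.percentile(P[:,2],[5,50,95]),*rect(P))
hsv=cv2.cvtColor(p,cv2.COLOR_RGB2HSV)
# caps
for name,mask in [('blue',(hsv[...,0]>100)&(hsv[...,0]<125)&(hsv[...,1]>150)),('orange',(hsv[...,0]>4)&(hsv[...,0]<22)&(hsv[...,1]>140))]:
    g=mask&(W[...,2]>.06)&(W[...,0]<.72)&(W[...,0]>.5)
    n,l,st,c=cv2.connectedComponentsWithStats(g.astype(np.uint8))
    for i in range(1,n):
        if st[i,4]>12:
            P=W[l==i]; print(name,st[i,4],c[i],P.mean(0),P.min(0),P.max(0))
# rack top z~48
g=(abs(W[...,2]-.048)<.004)&(W[...,0]>.54)&(W[...,0]<.7)&(W[...,1]>-.05)&(W[...,1]<.3)
print('rack',*rect(W[g]))
g=(abs(W[...,2]-.094)<.004)&(W[...,0]<.6)&(W[...,1]>.2); print('lamp',*rect(W[g]))
g=(W[...,2]>.11)&(W[...,0]<.5)&(W[...,1]>.25)&(W[...,1]<.42); P=W[g];print('grip',g.sum(),P.mean(0),*rect(P))
gm=(hsv[...,0]>50)&(hsv[...,0]<75)&(hsv[...,1]>120)&(W[...,1]>.2)&(W[...,0]<.55)
print('green',W[gm].mean(0),W[gm])
cv2.imwrite('pics/z1.png',cv2.resize(cv2.cvtColor(p,cv2.COLOR_RGB2BGR)[130:320,60:260],None,fx=4,fy=3.1,interpolation=2))
cv2.imwrite('pics/z2.png',cv2.resize(cv2.cvtColor(p,cv2.COLOR_RGB2BGR)[150:300,250:420],None,fx=4,fy=4,interpolation=2))
E
```

```text
carrier_orange 0.97 z 0.0283 [ 0.5533 -0.2664] -0.8964004516601562 (98.64981842041016, 62.072021484375) med [ 0.5528 -0.2656  0.0285]
carrier_blue 0.59 z 0.0143 [ 0.4561 -0.0827] -12.423057556152344 (100.25692749023438, 59.80705642700195) med [ 0.4555 -0.0826  0.0144]
stage 0.87 [0.0123 0.0158 0.0195] [ 0.5406 -0.2907] 0.9772614240646362 (202.7643280029297, 168.5780792236328)
tray 0.92 [0.0002 0.0041 0.0115] [0.4388 0.1101] 3.6280744075775146 (174.9219512939453, 141.81240844726562)
fader 0.6 [0.1041 0.1259 0.1288] [0.3998 0.3356] -85.86366653442383 (24.42598533630371, 18.822980880737305)
blue 203 [147.6502 172.8719] [0.6094 0.2461 0.0883] [0.5842 0.2299 0.0738] [0.6311 0.2625 0.0982]
blue 197 [195.8579 174.9086] [0.6028 0.1351 0.0885] [0.5775 0.1188 0.0763] [0.6244 0.1513 0.0979]
blue 195 [244.2615 176.9282] [0.5963 0.0239 0.0887] [0.571  0.0084 0.0758] [0.6211 0.0384 0.0983]
orange 79 [170.3924 158.6835] [0.6342 0.1884 0.1193] [0.6273 0.1732 0.1028] [0.6425 0.2053 0.1327]
orange 80 [219.825 159.25 ] [0.6315 0.0776 0.1178] [0.6233 0.0642 0.0961] [0.6413 0.0923 0.1331]
orange 166 [172
[... 185 characters left out ...]
rack [0.6082 0.1354] 86.51994323730469 (292.3243408203125, 60.785892486572266)
lamp [0.448 0.321] 5.566074848175049 (284.93707275390625, 187.2181396484375)
grip 128 [0.4003 0.334  0.1243] [0.4005 0.3355] -83.46703052520752 (24.76620101928711, 19.746362686157227)
green [0.4376 0.3397 0.0952] [[0.4403 0.3241 0.0956]
 [0.4404 0.3223 0.0944]
 [0.4402 0.3193 0.0968]
 [0.4403 0.318  0.0938]
 [0.4402 0.315  0.0962]
 [0.4381 0.3258 0.097 ]
 [0.4383 0.3252 0.092 ]
 [0.4381 0.3219 0.0952]
 [0.438  0.3193 0.0966]
 [0.4366 0.3645 0.0941]
 [0.4364 0.3611 0.0974]
 [0.4365 0.3599 0.0945]
 [0.4364 0.3575 0.0952]
 [0.4364 0.3554 0.0946]
 [0.4343 0.3642 0.0947]
 [0.4342 0.3613 0.0966]
 [0.4343 0.3599 0.0943]]
```

```bash
python3 -m crank '[{"angular":[0,0,-8],"slide":[0,0,0],"gripper":0},{"angular":[0,0,-8],"slide":[0,0,0],"gripper":0},{"angular":[0,0,-8],"slide":[0,0,0],"gripper":0}]'; 
```

```text
clock: 1.45
tool_pos: [0.2942, 0.5796, 0.2313]
tool_rot: [[0.045, 0.999, 0.0], [0.999, -0.045, 0.0], [0.0, 0.0, -1.0]]
wrist_force: [0.1, 0.5, -0.0]
gripper_width: 1.001
```

View pics/z1.png

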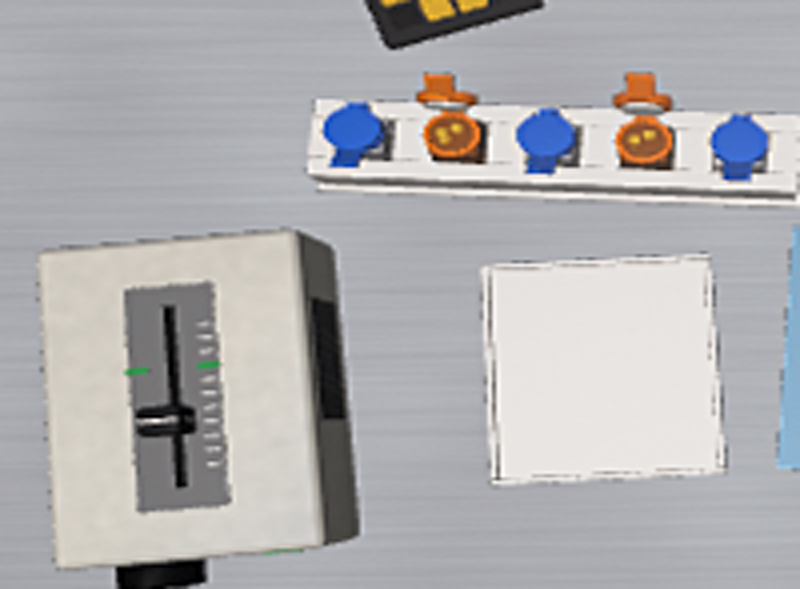

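View pics/z2.png

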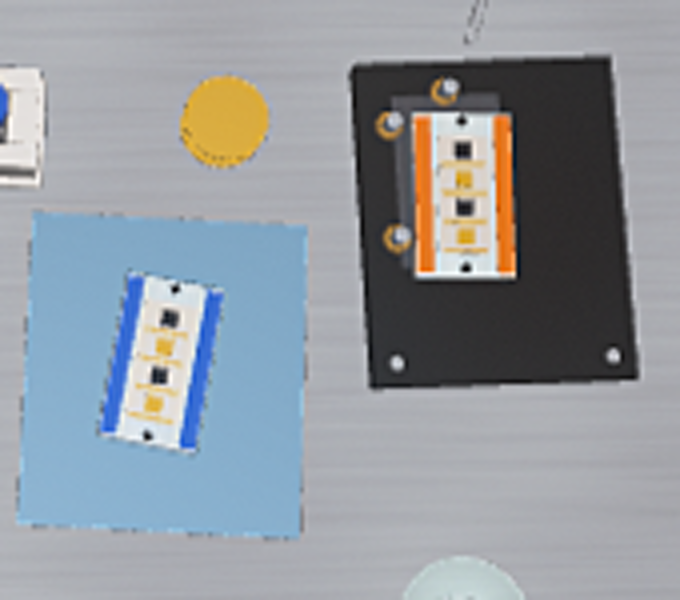

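```bash
python3 - <<'E'
from h import *
m,p,d=cam('top');W=world(m,d)
hsv=cv2.cvtColor(p,cv2.COLOR_RGB2HSV)
g=((hsv[...,0]>170)|(hsv[...,0]<4))&(hsv[...,1]>150)&(W[...,1]>.2)&(d>0)
print(W[g].min(0),W[g].max(0))
E
python3 -m crank '[{"angular":[0,0,0],"slide":[-4.7,0,0],"gripper":255},{"angular":[0,0,0],"slide":[-4.7,0,0],"gripper":255},{"angular":[0,0,0],"slide":[-4.7,0,0],"gripper":255},{"angular":[0,0,0],"slide":[-4.7,0,0],"gripper":255},{"angular":[0,0,0],"slide":[-4.7,0,0],"gripper":255}]' 20
python3 -m crank '[{"angular":[0,0,0],"slide":[-4.7,0,0],"gripper":255},{"angular":[0,0,0],"slide":[-4.7,0,0],"gripper":255},{"angular":[0,0,0],"slide":[-4.7,0,0],"gripper":255}]'
```

```text
[ 0.7527  0.2937 -0.0016] [0.9691 0.5465 0.1885]
clock: 2.0
tool_pos: [0.2821, 0.3431, 0.2313]
tool_rot: [[0.054, 0.999, 0.0], [0.999, -0.054, 0.0], [0.0, 0.0, -1.0]]
wrist_force: [1.2, -1.4, -0.7]
gripper_width: 0.144
clock: 2.3
tool_pos: [0.2748, 0.2024, 0.2315]
tool_rot: [[0.054, 0.999, 0.001], [0.999, -0.054, 0.001], [0.001, 0.001, -1.0]]
wrist_force: [0.6, -0.8, 0.2]
gripper_width: 0.001
```

```bash
python3 -m crank '[{"angular":[0,0,0],"slide":[0.1,4.1,0],"gripper":255},{"angular":[0,0,0],"slide":[0.1,4.1,0],"gripper":255},{"angular":[0,0,0],"slide":[0.1,4.1,0],"gripper":255},{"angular":[0,0,0],"slide":[0.1,4.1,0],"gripper":255},{"angular":[0,0,0],"slide":[0.1,4.1,0],"gripper":255}]'
python3 -m crank '[{"angular":[0,0,0],"slide":[0,4.1,0],"gripper":255},{"angular":[0,0,0],"slide":[0,4.1,0],"gripper":255},{"angular":[0,0,0],"slide":[0,4.1,0],"gripper":255},{"angular":[0,0,0],"slide":[0,4.1,0],"gripper":255},{"angular":[0,0,0],"slide":[0,4.1,0],"gripper":255}]'
python3 -m crank '[{"angular":[0,0,0],"slide":[0,0,3],"gripper":255},{"angular":[0,0,0],"slide":[0,0,3],"gripper":255},{"angular":[0,0,0],"slide":[0,0,3],"gripper":255},{"angular":[0,0,0],"slide":[0,0,3],"gripper":255},{"angular":[0,0,0],"slide":[0,0,0],"gripper":255}]'
python3 - <<'E'
from h import *
cam('wrist','w1.png');cam('scene','s1.png')
E
```

```text
clock: 2.8
tool_pos: [0.4819, 0.1985, 0.2316]
tool_rot: [[0.054, 0.999, 0.001], [0.999, -0.054, 0.0], [0.0, 0.001, -1.0]]
wrist_force: [-0.3, 1.2, 0.4]
gripper_width: -0.0
clock: 3.3
tool_pos: [0.6864, 0.1881, 0.2312]
tool_rot: [[0.054, 0.999, 0.0], [0.999, -0.054, 0.0], [0.0, 0.0, -1.0]]
wrist_force: [0.5, -0.0, 0.7]
gripper_width: 0.002
clock: 3.8
tool_pos: [0.6811, 0.187, 0.1059]
tool_rot: [[0.053, 0.999, -0.009], [0.999, -0.053, -0.003], [-0.003, -0.009, -1.0]]
wrist_force: [-0.8, -0.4, -0.4]
gripper_width: 0.002
```

View pics/w1.png

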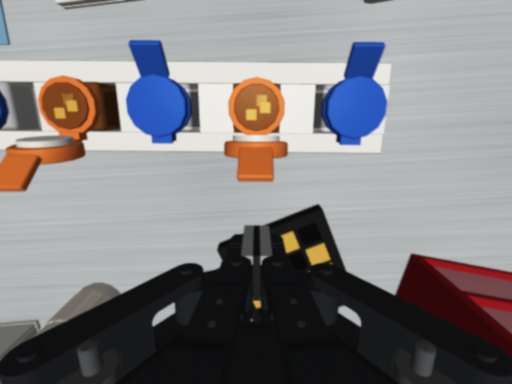

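```bash
python3 -m crank '[{"angular":[0,0,0],"slide":[0,-1,0],"gripper":255},{"angular":[0,0,0],"slide":[0,-1,0],"gripper":255},{"angular":[0,0,0],"slide":[0,-1,0],"gripper":255},{"angular":[0,0,0],"slide":[0,-1,0],"gripper":255}]'
python3 -m crank '[{"angular":[0,0,0],"slide":[0,-1,0],"gripper":255},{"angular":[0,0,0],"slide":[0,-1,0],"gripper":255},{"angular":[0,0,0],"slide":[0,-1,0],"gripper":255},{"angular":[0,0,0],"slide":[0,-1,0],"gripper":255},{"angular":[0,0,0],"slide":[0,-0.5,0],"gripper":255}]'
python3 - <<'E'
from h import *
cam('scene','s2.png')
E
```

```text
clock: 4.3
tool_pos: [0.6442, 0.1906, 0.1125]
tool_rot: [[0.051, 0.999, 0.002], [0.999, -0.051, 0.0], [0.001, 0.001, -1.0]]
wrist_force: [0.6, 0.2, 0.7]
gripper_width: -0.0
clock: 4.8
tool_pos: [0.5987, 0.1927, 0.1112]
tool_rot: [[0.05, 0.999, -0.001], [0.999, -0.05, -0.0], [-0.0, -0.001, -1.0]]
wrist_force: [0.6, -0.7, -0.9]
gripper_width: -0.0
```

Wrist view: the finger tips at (256,235) are in line with orange A's open cap at (256,160), and the blue caps on both sides are clear. Next I press down.

```bash
python3 -m crank '[{"angular":[0,0,0],"slide":[0,0.5,1],"gripper":255},{"angular":[0,0,0],"slide":[0,0.5,0.6],"gripper":255},{"angular":[0,0,0],"slide":[0,0,0.4],"gripper":255},{"angular":[0,0,0],"slide":[0,0,0.3],"gripper":255},{"angular":[0,0,0],"slide":[0,0,0],"gripper":255}]'
python3 - <<'E'
from h import *
cam('wrist','w3.png')
E
```

```text
clock: 5.35
tool_pos: [0.6102, 0.1919, 0.0882]
tool_rot: [[0.051, 0.999, -0.0], [0.999, -0.051, -0.0], [-0.0, -0.0, -1.0]]
wrist_force: [0.7, 1.0, 2.8]
gripper_width: -0.001
```

View pics/w3.png

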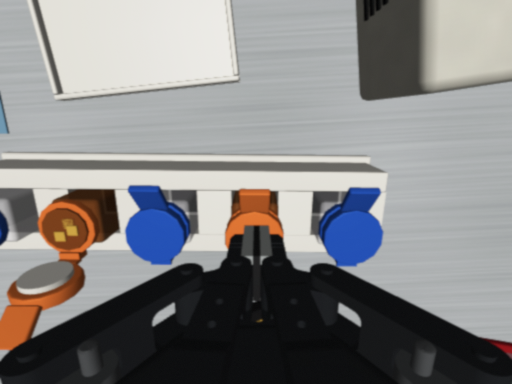

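Orange A's cap (256,212) is shut under the fingers. I'll press a little more, then go behind orange B.

```bash
python3 -m crank '[{"angular":[0,0,0],"slide":[0,0,0.2],"gripper":255},{"angular":[0,0,0],"slide":[0,0,0.1],"gripper":255},{"angular":[0,0,0],"slide":[0,0,0],"gripper":255}]'
python3 -m crank '[{"angular":[0,0,0],"slide":[0,0,-3],"gripper":255},{"angular":[0,0,0],"slide":[0,0,-4],"gripper":255},{"angular":[0,0,0],"slide":[0,4,-1],"gripper":255},{"angular":[0,0,0],"slide":[-2,3.5,0],"gripper":255},{"angular":[0,0,0],"slide":[-4,0,0],"gripper":255}]'
python3 -m crank '[{"angular":[0,0,0],"slide":[-4,0,0],"gripper":255},{"angular":[0,0,0],"slide":[-1.2,0,0],"gripper":255},{"angular":[0,0,0],"slide":[0,0,3],"gripper":255},{"angular":[0,0,0],"slide":[0,0,2.5],"gripper":255},{"angular":[0,0,0],"slide":[0,0,0],"gripper":255}]'
```

```text
clock: 5.7
tool_pos: [0.6103, 0.192, 0.0879]
tool_rot: [[0.051, 0.999, 0.001], [0.999, -0.051, -0.0], [-0.0, 0.001, -1.0]]
wrist_force: [-6.1, -2.0, 18.5]
gripper_width: 0.005
clock: 6.2
tool_pos: [0.6855, 0.1314, 0.1653]
tool_rot: [[0.047, 0.999, 0.004], [0.999, -0.047, 0.003], [0.003, 0.004, -1.0]]
wrist_force: [-0.9, -1.2, -0.9]
gripper_width: -0.001
clock: 6.7
tool_pos: [0.6757, 0.0761, 0.1058]
tool_rot: [[0.051, 0.999, -0.008], [0.999, -0.051, -0.001], [-0.001, -0.008, -1.0]]
wrist_force: [-0.5, -0.3, -1.0]
gripper_width: 0.005
```

```bash
python3 -m crank '[{"angular":[0,0,0],"slide":[0,-1,0],"gripper":255},{"angular":[0,0,0],"slide":[0,-1,0],"gripper":255},{"angular":[0,0,0],"slide":[0,-1,0],"gripper":255},{"angular":[0,0,0],"slide":[0,-1,0],"gripper":255}]'
python3 -m crank '[{"angular":[0,0,0],"slide":[0,-1,0],"gripper":255},{"angular":[0,0,0],"slide":[0,-1,0],"gripper":255},{"angular":[0,0,0],"slide":[0,-1,0],"gripper":255},{"angular":[0,0,0],"slide":[0,-1,0],"gripper":255},{"angular":[0,0,0],"slide":[0,-0.5,0],"gripper":255}]'
python3 -m crank '[{"angular":[0,0,0],"slide":[0,0.6,1],"gripper":255},{"angular":[0,0,0],"slide":[0,0.6,0.6],"gripper":255},{"angular":[0,0,0],"slide":[0,0,0.4],"gripper":255},{"angular":[0,0,0],"slide":[0,0,0.3],"gripper":255},{"angular":[0,0,0],"slide":[0,0,0.1],"gripper":255}]'

```

```text
clock: 7.1
tool_pos: [0.639, 0.0788, 0.1118]
tool_rot: [[0.05, 0.999, 0.002], [0.999, -0.05, 0.0], [0.0, 0.002, -1.0]]
wrist_force: [-0.0, -0.2, -0.4]
gripper_width: -0.003
clock: 7.6
tool_pos: [0.593, 0.0807, 0.1102]
tool_rot: [[0.051, 0.999, -0.001], [0.999, -0.051, -0.0], [-0.0, -0.001, -1.0]]
wrist_force: [0.4, 0.7, -0.1]
gripper_width: -0.0
clock: 8.1
tool_pos: [0.6068, 0.0799, 0.0879]
tool_rot: [[0.051, 0.999, 0.0], [0.999, -0.051, -0.001], [-0.001, 0.0, -1.0]]
wrist_force: [-6.8, -1.7, 21.0]
gripper_width: -0.001
```

```bash
python3 -m crank '[{"angular":[0,0,0],"slide":[0,0,-4],"gripper":255},{"angular":[0,0,0],"slide":[0,0,-4],"gripper":255},{"angular":[0,0,0],"slide":[0,0,-4],"gripper":0},{"angular":[0,0,0],"slide":[-4.5,0.5,0],"gripper":0},{"angular":[0,0,0],"slide":[-4.5,0.5,0],"gripper":0}]'
python3 -m crank '[{"angular":[0,0,0],"slide":[-4.5,0.5,0],"gripper":0},{"angular":[0,0,0],"slide":[-4.5,0.5,0],"gripper":0},{"angular":[0,0,0],"slide":[-4.5,0.5,0],"gripper":0},{"angular":[0,0,0],"slide":[-4.5,0.5,0],"gripper":0},{"angular":[0,0,0],"slide":[-4.5,0,0],"gripper":0}]'
python3 -m crank '[{"angular":[0,0,0],"slide":[-3.4,0,0],"gripper":0},{"angular":[0,0,0],"slide":[0,0,0],"gripper":0},{"angular":[0,0,0],"slide":[0,0,0],"gripper":0}]'
python3 - <<'E'
from h import *
cam('wrist','w4.png')
m,p,d=carriers('wrist')
m,p,d=carriers('top');
cv2.imwrite('pics/t4.png',cv2.resize(cv2.cvtColor(p,cv2.COLOR_RGB2BGR)[130:330,130:330],None,fx=3,fy=3,interpolation=2))
E
```

```text
clock: 8.6
tool_pos: [0.6132, -0.0091, 0.2081]
tool_rot: [[0.046, 0.999, 0.004], [0.999, -0.046, 0.001], [0.001, 0.004, -1.0]]
wrist_force: [0.5, -0.3, -1.1]
gripper_width: 0.505
clock: 9.1
tool_pos: [0.6205, -0.2378, 0.2056]
tool_rot: [[0.051, 0.999, -0.0], [0.999, -0.051, 0.0], [0.0, -0.0, -1.0]]
wrist_force: [0.6, -0.6, 1.0]
gripper_width: 0.996
clock: 9.4
tool_pos: [0.6178, -0.2712, 0.2052]
tool_rot: [[0.054, 0.999, -0.001], [0.999, -0.054, 0.001], [0.001, -0.001, -1.0]]
wrist_force: [0.5, 0.5, 0.1]
gripper_width: 1.0
carrier_orange 0.78 z 0.0285 [ 0.55   -0.2663] -1.4961318969726562 (100.0869369506836, 59.29716110229492) med [ 0.5477 -0.2659  0.0285]
carrier_blue 0.67 z 0.0144 [ 0.4715 -0.0863] -11.672218322753906 (62.6075439453125, 60.363155364990234) med [ 0.4732 -0.0871  0.0143]
carrier_orange 0.94 z 0.0285 [ 0.553  -0.2666] -0.570068359375 (99.00463104248047, 60.081634521484375) med [ 0.5521 -0.2665  0.0285]
carrier_blue 0.82 z 0.0144 [ 0.4561 -0.0827] -12.6566162109375 (99.77215576171875, 59.80055236816406) med [ 0.4556 -0.0826  0.0144]
```

View pics/w4.png

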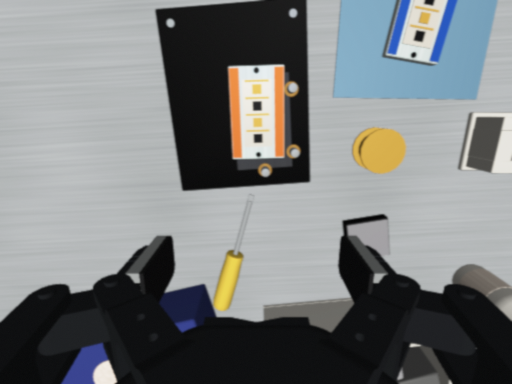

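View pics/t4.png

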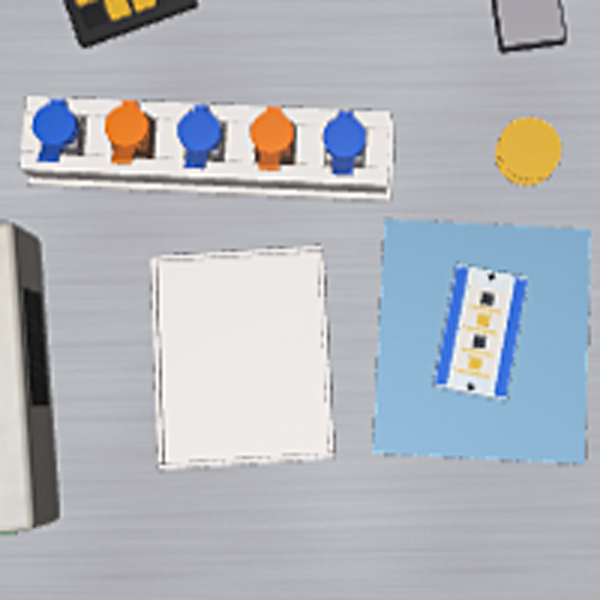

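Both orange caps show shut in the top crop, at (128,130) and (272,135), and the carriers haven't moved. Next I'll locate the stage pins.

```bash
cat >> h.py <<'E'
def pins(camn):
    m,p,d=cam(camn); W=world(m,d)
    g=(W[...,2]>.0305)&(W[...,2]<.037)&(W[...,0]>.42)&(W[...,0]<.66)&(W[...,1]<-.18)&(W[...,1]>-.36)&(d>0)
    n,l,st,c=cv2.connectedComponentsWithStats(g.astype(np.uint8))
    for i in range(1,n):
        if st[i,4]>3:
            P=W[l==i]; print(camn,'pin?',st[i,4],c[i],P.mean(0),(P.max(0)+P.min(0))/2)
    g=(abs(W[...,2]-.016)<.003)&(W[...,0]>.4)&(W[...,0]<.66)&(W[...,1]<-.17)&(W[...,1]>-.42)
    print('plate',*rect(W[g]))
E
python3 - <<'E'
from h import *
pins('top'); pins('wrist')
E
```

```text
top pin? 13 [362.1538 170.8462] [ 0.6185 -0.2607  0.0334] [ 0.6186 -0.2606  0.0338]
top pin? 13 [348.0769 179.4615] [ 0.5977 -0.2255  0.0335] [ 0.5977 -0.2255  0.0338]
top pin? 4 [355.5  181.75] [ 0.5923 -0.2437  0.0313] [ 0.5928 -0.2437  0.0313]
top pin? 14 [364.6429 185.7857] [ 0.5819 -0.2651  0.0318] [ 0.5802 -0.2645  0.0321]
top pin? 4 [371. 188.] [ 0.5763 -0.2802  0.0313] [ 0.5763 -0.2803  0.0314]
top pin? 4 [375.5  187.75] [ 0.5767 -0.2911  0.0315] [ 0.5762 -0.2912  0.0317]
top pin? 4 [363.75 189.5 ] [ 0.5729 -0.2625  0.0315] [ 0.5729 -0.2632  0.0315]
top pin? 20 [364.25 194.25] [ 0.5612 -0.2631  0.0316] [ 0.5584 -0.2603  0.0327]
top pin? 7 [356.5714 198.2857] [ 0.5517 -0.2442  0.0314] [ 0.5525 -0.2438  0.0314]
top pin? 4 [370. 200.] [ 0.547  -0.276   0.0319] [ 0.5471 -0.2761  0.0319]
top pin? 8 [370.    203.875] [ 0.5377 -0.2756  0.0315] [ 0.5373 -0.2756  0.0316]
top pin? 5 [360.4 205.6] [ 0.5338 -0.2523  0.0317] [ 0.5339 -0.2526  0.0321]
top pin? 21 [365.7619 208.381 ] [ 0.5269 -0.2648  0.0316] [ 0.5267 -0.264   0.0321]
top pin? 12 [350.5833 208.0833] [ 0.528  -0.2282  0.0331] [ 0.5271 -0.2284  0.0335]
top pin? 4 [354.  209.5] [ 0.5246 -0.2365  0.032 ] [ 0.5247 -0.2364  0.0326]
top pin? 9 [356.6667 213.4444] [ 0.515  -0.2425  0.0314] [ 0.516  -0.2422  0.032 ]
plate [ 0.5494 -0.2866] 1.3171734809875488 (220.92031860351562, 160.5707244873047)
wrist pin? 72 [290.1111  86.5694] [ 0.5251 -0.2269  0.0336] [ 0.525  -0.227   0.0333]
wrist pin? 4 [252.5   86.25] [ 0.5226 -0.2671  0.0309] [ 0.5223 -0.267   0.0309]
wrist pin? 4 [255.   102.25] [ 0.5391 -0.2652  0.031 ] [ 0.5388 -0.2652  0.031 ]
wrist pin? 61 [292.3279 151.7541] [ 0.5948 -0.2255  0.0336] [ 0.595  -0.2257  0.0329]
wrist pin? 58 [262.6379 170.8276] [ 0.6152 -0.2602  0.0335] [ 0.6155 -0.2598  0.033 ]
plate [ 0.5478 -0.2862] 1.0843266248703003 (223.8820343017578, 160.14169311523438)
```

```bash
python3 -m crank '[{"angular":[0,0,0],"slide":[0.1,-3.2,0],"gripper":0},{"angular":[0,0,0],"slide":[0.1,-3.2,0],"gripper":0},{"angular":[0,0,-2],"slide":[0,0,4],"gripper":0},{"angular":[0,0,0],"slide":[0,0,4],"gripper":0},{"angular":[0,0,0],"slide":[0,0,4],"gripper":0}]'
python3 -m crank '[{"angular":[0,0,0],"slide":[0,0,3],"gripper":0},{"angular":[0,0,0],"slide":[0,0,2],"gripper":0},{"angular":[0,0,0],"slide":[0,0,0],"gripper":0},{"angular":[0,0,0],"slide":[0,0,0],"gripper":0}]'
python3 - <<'E'
from h import *
cam('wrist','w5.png');carriers('wrist')
E
```

```text
clock: 10.35
tool_pos: [0.555, -0.265, 0.0861]
tool_rot: [[0.016, 1.0, 0.002], [1.0, -0.016, -0.001], [-0.001, 0.002, -1.0]]
wrist_force: [-0.2, -0.0, -0.2]
gripper_width: 1.001
clock: 10.75
tool_pos: [0.5549, -0.2646, 0.0366]
tool_rot: [[0.016, 1.0, -0.0], [1.0, -0.016, 0.0], [0.0, -0.0, -1.0]]
wrist_force: [0.7, 0.9, -0.3]
gripper_width: 1.001
carrier_orange 0.68 z 0.0285 [ 0.5498 -0.266 ] -1.6393661499023438 (100.47099304199219, 60.330848693847656) med [ 0.5448 -0.2659  0.0285]
carrier_blue 0.87 z 0.0085 [ 0.4803 -0.1174] 10.303791046142578 (40.10966873168945, 15.453948020935059) med [ 0.483  -0.1184  0.0087]
```

View pics/w5.png

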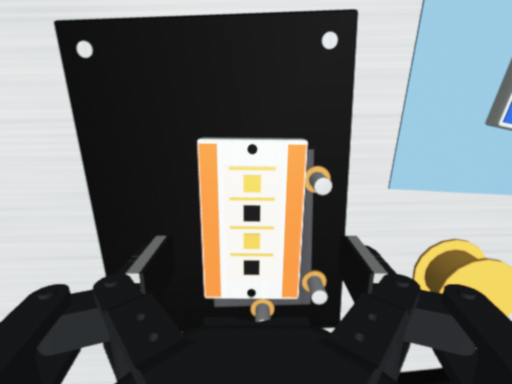

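```bash
python3 - <<'E'
from h import *
m=arm.camera_model('wrist'); s=arm.observe(); T=np.array(s['tool_pos']);R=np.array(s['tool_rot'])
for dx,dz in [(.0425,-.013),(-.0425,-.013),(0,0),(.0425,.0)]:
    for dy in (-.011,0,.011):print(dx,dy,dz,proj(m,T+R@[dx,dy,dz]))
print(proj(m,[[.595,-.2256,.034],[.555,-.2646,.028],[.55,-.266,.0285]]))
E
```

```text
0.0425 -0.011 -0.013 [[338.1532 231.221 ]]
0.0425 0 -0.013 [[336.4348 250.8828]]
0.0425 0.011 -0.013 [[334.7869 269.7393]]
-0.0425 -0.011 -0.013 [[170.0618 231.1849]]
-0.0425 0 -0.013 [[171.8581 250.8472]]
-0.0425 0.011 -0.013 [[173.5808 269.7042]]
0 -0.011 0 [[254.2781 221.5185]]
0 0 0 [[254.3106 239.7866]]
0 0.011 0 [[254.3419 257.3654]]
0.0425 -0.011 0.0 [[331.4373 221.535 ]]
0.0425 0 0.0 [[329.9862 239.8029]]
0.0425 0.011 0.0 [[328.5898 257.3815]]
[[320.138  294.0427]
 [255.5746 230.8038]
 [253.0566 223.3581]]
```

```bash
python3 -m crank '[{"angular":[0,0,0],"slide":[-0.1,-0.2,1.2],"gripper":0},{"angular":[0,0,0],"slide":[0,0,1.2],"gripper":0},{"angular":[0,0,0],"slide":[0,0,0],"gripper":0}]' 50
python3 -m crank '[{"angular":[0,0,0],"slide":[0,0,0],"gripper":255},{"angular":[0,0,0],"slide":[0,0,0],"gripper":255},{"angular":[0,0,0],"slide":[0,0,0],"gripper":255},{"angular":[0,0,0],"slide":[0,0,0],"gripper":255}]' 50
```

```text
clock: 11.25
tool_pos: [0.5506, -0.2651, 0.01]
tool_rot: [[0.016, 1.0, -0.004], [1.0, -0.016, 0.002], [0.001, -0.004, -1.0]]
wrist_force: [-0.3, 0.6, -0.4]
gripper_width: 1.001
clock: 11.65
tool_pos: [0.553, -0.2659, 0.0127]
tool_rot: [[0.016, 1.0, 0.001], [1.0, -0.016, -0.0], [-0.0, 0.001, -1.0]]
wrist_force: [-0.4, -1.2, 0.7]
gripper_width: 0.685
```

```bash
python3 -m crank '[{"angular":[0,0,0],"slide":[0,0,-2],"gripper":255},{"angular":[0,0,0],"slide":[0,0,-3],"gripper":255},{"angular":[0,0,0],"slide":[0,0,-3],"gripper":255},{"angular":[0,0,0],"slide":[0,0,-3],"gripper":255},{"angular":[0,0,0],"slide":[0,0,0],"gripper":255}]'
python3 - <<'E'
from h import *
carriers('top'); cam('wrist','w6.png')
E
```

```text
clock: 12.15
tool_pos: [0.5556, -0.2669, 0.1266]
tool_rot: [[0.016, 1.0, 0.007], [1.0, -0.016, -0.003], [-0.003, 0.007, -1.0]]
wrist_force: [1.8, 0.4, -2.4]
gripper_width: 0.688
carrier_orange 0.6 z 0.1422 [ 0.5556 -0.2655] -0.493804931640625 (100.1388931274414, 60.39448928833008) med [ 0.5354 -0.2619  0.1421]
carrier_blue 0.96 z 0.0143 [ 0.456  -0.0828] -12.3040771484375 (99.78807830810547, 60.475196838378906) med [ 0.4553 -0.0824  0.0144]
```

View pics/w6.png

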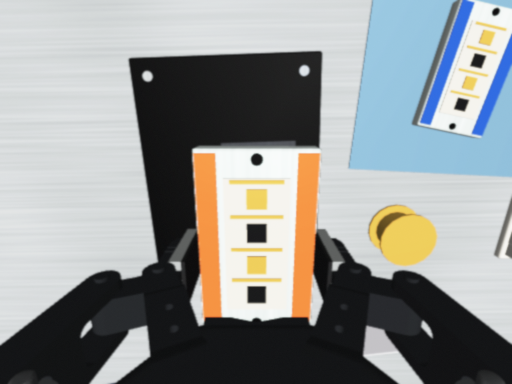

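The orange carrier is held squarely between the pads at (256,235). On to the tray.

```bash
python3 -m crank '[{"angular":[0,0,0],"slide":[4.2,-1.4,0],"gripper":255},{"angular":[0,0,0],"slide":[4.2,-1.4,0],"gripper":255},{"angular":[0,0,0],"slide":[4.2,-1.4,0],"gripper":255},{"angular":[0,0,0],"slide":[4.2,-1.4,0],"gripper":255},{"angular":[0,0,0],"slide":[4.2,-1.4,0],"gripper":255}]'
python3 -m crank '[{"angular":[0,0,0],"slide":[4.2,-1.4,0],"gripper":255},{"angular":[0,0,0],"slide":[4.2,-1.4,0],"gripper":255},{"angular":[0,0,0],"slide":[4.2,-1.4,0],"gripper":255},{"angular":[0,0,-4.5],"slide":[3.9,-1,0],"gripper":255},{"angular":[0,0,0],"slide":[0,0,0],"gripper":255}]'
python3 - <<'E'
from h import *
carriers('top'); cam('wrist','w7.png')
E
```

```text
clock: 12.85
tool_pos: [0.4838, -0.0529, 0.1206]
tool_rot: [[0.016, 1.0, -0.003], [1.0, -0.016, 0.001], [0.001, -0.003, -1.0]]
wrist_force: [0.9, 0.5, -2.8]
gripper_width: 0.683
clock: 13.35
tool_pos: [0.4337, 0.1173, 0.1212]
tool_rot: [[-0.074, 0.997, -0.003], [0.997, 0.074, 0.003], [0.003, -0.003, -1.0]]
wrist_force: [0.3, -0.1, -2.5]
gripper_width: 0.69
carrier_orange 0.31 z 0.0872 [0.6069 0.1346] 26.54203987121582 (40.569580078125, 32.846458435058594) med [0.6067 0.1349 0.0876]
carrier_blue 0.76 z 0.0142 [ 0.4559 -0.0828] -12.456748962402344 (99.91790771484375, 60.185272216796875) med [ 0.4555 -0.0826  0.0142]
```

View pics/w7.png

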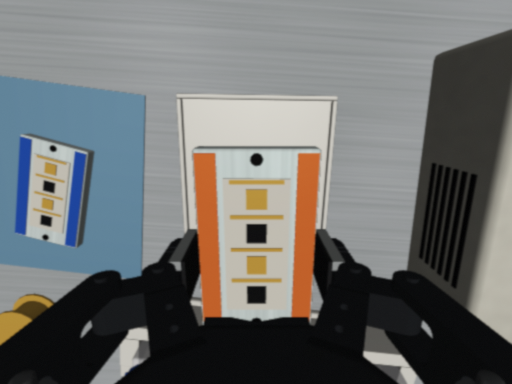

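Tray corners show at (180,97) and (335,97), with the carrier centred over it. Lowering.

```bash
python3 -m crank '[{"angular":[0,0,0],"slide":[-0.7,0.4,3],"gripper":255},{"angular":[0,0,0],"slide":[0,0,3],"gripper":255},{"angular":[0,0,0],"slide":[0,0,3],"gripper":255},{"angular":[0,0,0],"slide":[0,0,1.5],"gripper":255},{"angular":[0,0,0],"slide":[0,0,0.6],"gripper":255}]'
python3 -m crank '[{"angular":[0,0,0],"slide":[0,0,0.2],"gripper":255},{"angular":[0,0,0],"slide":[0,0,0.2],"gripper":255},{"angular":[0,0,0],"slide":[0,0,0],"gripper":255}]'
```

```text
clock: 14.05
tool_pos: [0.4397, 0.1023, 0.0092]
tool_rot: [[-0.059, 0.998, -0.004], [0.998, 0.059, -0.002], [-0.001, -0.004, -1.0]]
wrist_force: [0.4, 0.3, -2.3]
gripper_width: 0.686
clock: 14.35
tool_pos: [0.4418, 0.1043, 0.0079]
tool_rot: [[-0.062, 0.998, 0.001], [0.998, 0.062, 0.0], [0.0, 0.001, -1.0]]
wrist_force: [-0.1, 0.3, -2.1]
gripper_width: 0.686
```

```bash
python3 -m crank '[{"angular":[0,0,0],"slide":[0.5,-0.2,0.2],"gripper":255},{"angular":[0,0,0],"slide":[0,0,0.2],"gripper":255},{"angular":[0,0,0],"slide":[0,0,0.1],"gripper":255},{"angular":[0,0,0],"slide":[0,0,0],"gripper":255}]'
```

```text
clock: 14.75
tool_pos: [0.4386, 0.1094, 0.0023]
tool_rot: [[-0.063, 0.998, -0.0], [0.998, 0.063, -0.0], [-0.0, -0.0, -1.0]]
wrist_force: [-1.0, -0.2, -2.8]
gripper_width: 0.682
```

```bash
python3 -m crank '[{"angular":[0,0,0],"slide":[0,0,0.1],"gripper":255},{"angular":[0,0,0],"slide":[0,0,0.1],"gripper":255},{"angular":[0,0,0],"slide":[0,0,0],"gripper":255}]'
```

```text
clock: 15.05
tool_pos: [0.4389, 0.1093, 0.0007]
tool_rot: [[-0.062, 0.998, 0.0], [0.998, 0.062, -0.0], [-0.0, 0.0, -1.0]]
wrist_force: [-1.2, -0.7, 4.0]
gripper_width: 0.681
```

Contact with the tray floor (+4 N). Release and lift.

```bash
python3 -m crank '[{"angular":[0,0,0],"slide":[0,0,0],"gripper":20},{"angular":[0,0,0],"slide":[0,0,0],"gripper":20},{"angular":[0,0,0],"slide":[0,0,-1],"gripper":20},{"angular":[0,0,0],"slide":[0,0,-4],"gripper":0},{"angular":[0,0,0],"slide":[0,0,-4],"gripper":0}]'
python3 -m crank '[{"angular":[0,0,0],"slide":[-1,3,-4],"gripper":0},{"angular":[0,0,0],"slide":[-4.5,1,0],"gripper":0},{"angular":[0,0,0],"slide":[-4.5,1,0],"gripper":0},{"angular":[0,0,0],"slide":[-4.5,0,0],"gripper":0},{"angular":[0,0,0],"slide":[-4.5,0,0],"gripper":0}]'
python3 - <<'E'
from h import *
m,p,d=carriers('top'); carriers('wrist'); cam('wrist','w8.png')
cv2.imwrite('pics/t8.png',cv2.resize(cv2.cvtColor(p,cv2.COLOR_RGB2BGR)[130:330,130:330],None,fx=3,fy=3,interpolation=2))
s=arm.observe();print(s['tool_pos'],s['tool_rot'])
E
```

```text
clock: 15.55
tool_pos: [0.4376, 0.1093, 0.0911]
tool_rot: [[-0.063, 0.998, -0.003], [0.998, 0.063, -0.0], [-0.0, -0.003, -1.0]]
wrist_force: [0.6, 0.2, 0.5]
gripper_width: 1.003
clock: 16.05
tool_pos: [0.5003, -0.0787, 0.1306]
tool_rot: [[-0.063, 0.998, 0.001], [0.998, 0.063, -0.0], [-0.0, 0.001, -1.0]]
wrist_force: [-0.6, 0.4, -0.6]
gripper_width: 1.0
carrier_orange 0.95 z 0.0164 [0.4388 0.1092] 4.029850006103516 (99.37395477294922, 60.39358901977539) med [0.4387 0.1081 0.0164]
carrier_blue 0.71 z 0.0141 [ 0.4426 -0.0584] -1.6763687133789062 (60.03932571411133, 24.112852096557617) med [ 0.4387 -0.0593  0.0142]
carrier_orange 0.82 z 0.0163 [0.4357 0.1098] 3.664900779724121 (99.4621810913086, 60.802337646484375) med [0.4336 0.1077 0.0163]
carrier_blue 0.93 z 0.0145 [ 0.4526 -0.0817] -12.155502319335938 (99.55902099609375, 59.95051956176758) med [ 0.45   -0.0815  0.0145]
[ 0.4999 -0.0753  0.1298] [[-0.0649  0.9979  0.0002]
 [ 0.9979  0.0649  0.0008]
 [ 0.0008  0.0003 -1.    ]]
```

View pics/t8.png

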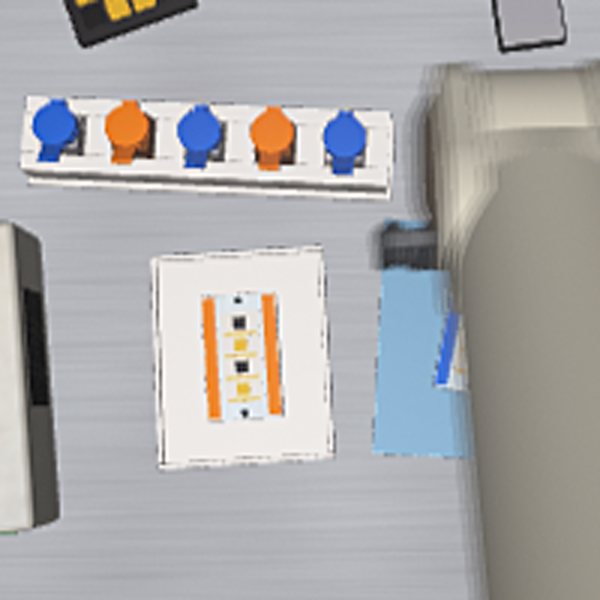

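View pics/w8.png

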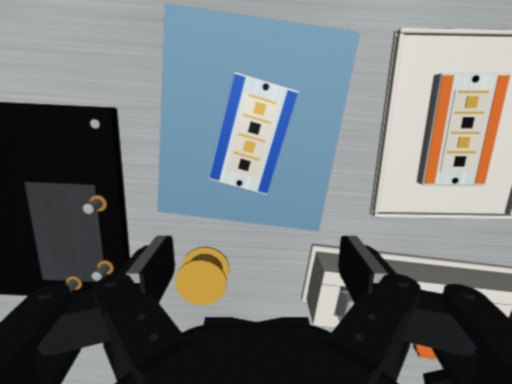

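The orange carrier lies flat in the tray: crop (243,355), top surface at 16 mm. The blue one is on the mat and hasn't moved. Grasping blue.

```bash
python3 -m crank '[{"angular":[0,0,8],"slide":[0,0,0],"gripper":0},{"angular":[0,0,8],"slide":[0,0,0],"gripper":0},{"angular":[0,0,0],"slide":[-0.8,-2,2],"gripper":0},{"angular":[0,0,0],"slide":[-0.8,-2.1,3],"gripper":0},{"angular":[0,0,0],"slide":[0,0,3],"gripper":0}]'
python3 -m crank '[{"angular":[0,0,0],"slide":[0,0,0],"gripper":0},{"angular":[0,0,0],"slide":[0,0,0],"gripper":0},{"angular":[0,0,0],"slide":[0,0,0],"gripper":0}]'
python3 - <<'E'
from h import *
carriers('wrist')
E
```

```text
clock: 16.9
tool_pos: [0.4535, -0.0826, 0.049]
tool_rot: [[0.213, 0.977, -0.002], [0.977, -0.213, 0.0], [-0.0, -0.002, -1.0]]
wrist_force: [0.3, -1.2, -0.6]
gripper_width: 1.001
clock: 17.2
tool_pos: [0.4583, -0.0831, 0.0509]
tool_rot: [[0.213, 0.977, 0.003], [0.977, -0.213, -0.0], [0.001, 0.003, -1.0]]
wrist_force: [0.9, 0.2, 0.0]
gripper_width: 0.999
carrier_orange 0.62 z 0.0146 [0.4371 0.082 ] -0.22174835205078125 (99.74170684814453, 12.78624153137207) med [0.4313 0.0815 0.0144]
carrier_blue 0.8 z 0.0145 [ 0.4528 -0.0819] -12.26116943359375 (100.33165740966797, 60.124088287353516) med [ 0.4486 -0.0809  0.0145]
```

```bash
python3 -m crank '[{"angular":[0,0,0],"slide":[0,-0.2,2],"gripper":0},{"angular":[0,0,0],"slide":[0,0,2],"gripper":0},{"angular":[0,0,0],"slide":[0,0,0.9],"gripper":0},{"angular":[0,0,0],"slide":[0,0,0],"gripper":0},{"angular":[0,0,0],"slide":[0,0,0],"gripper":0}]'
python3 -m crank '[{"angular":[0,0,0],"slide":[0,0,0],"gripper":255},{"angular":[0,0,0],"slide":[0,0,0],"gripper":255},{"angular":[0,0,0],"slide":[0,0,0],"gripper":255},{"angular":[0,0,0],"slide":[0,0,0],"gripper":255},{"angular":[0,0,0],"slide":[0,0,0],"gripper":255}]' 50
```

```text
clock: 17.85
tool_pos: [0.455, -0.0834, 0.001]
tool_rot: [[0.215, 0.977, 0.001], [0.977, -0.215, -0.0], [0.0, 0.001, -1.0]]
wrist_force: [0.6, 0.2, -0.3]
gripper_width: 1.002
clock: 18.35
tool_pos: [0.4552, -0.0836, 0.0016]
tool_rot: [[0.215, 0.977, 0.001], [0.977, -0.215, -0.0], [-0.0, 0.001, -1.0]]
wrist_force: [-1.5, -0.3, 7.5]
gripper_width: 0.684
```

```bash
python3 -m crank '[{"angular":[0,0,0],"slide":[0,0,-2],"gripper":255},{"angular":[0,0,0],"slide":[0,0,-3],"gripper":255},{"angular":[0,0,-7],"slide":[0,0,-4],"gripper":255},{"angular":[0,0,-7],"slide":[0,0,0],"gripper":255},{"angular":[0,0,0],"slide":[-3.8,1.9,0],"gripper":255}]'
python3 -m crank '[{"angular":[0,0,0],"slide":[-3.8,1.9,0],"gripper":255},{"angular":[0,0,0],"slide":[-3.8,1.9,0],"gripper":255},{"angular":[0,0,0],"slide":[-3.8,1.8,0],"gripper":255},{"angular":[0,0,0],"slide":[-3.7,1.8,0],"gripper":255},{"angular":[0,0,0],"slide":[0,0,0],"gripper":255}]'
python3 -m crank '[{"angular":[0,0,0],"slide":[0,0,0],"gripper":255},{"angular":[0,0,0],"slide":[0,0,0],"gripper":255}]'
python3 - <<'E'
from h import *
cam('wrist','w9.png'); pins('wrist')
E
```

```text
clock: 18.85
tool_pos: [0.4734, -0.116, 0.0919]
tool_rot: [[-0.039, 0.999, -0.0], [0.999, 0.039, 0.002], [0.002, -0.0, -1.0]]
wrist_force: [0.4, 0.6, -3.1]
gripper_width: 0.678
clock: 19.35
tool_pos: [0.5538, -0.2776, 0.0909]
tool_rot: [[-0.02, 1.0, 0.003], [1.0, 0.02, -0.005], [-0.005, 0.003, -1.0]]
wrist_force: [-0.3, -0.6, -1.3]
gripper_width: 0.679
clock: 19.55
tool_pos: [0.5518, -0.2681, 0.0901]
tool_rot: [[-0.029, 1.0, -0.001], [1.0, 0.029, 0.002], [0.002, -0.001, -1.0]]
wrist_force: [0.6, 1.0, -3.2]
gripper_width: 0.684
plate [ 0.5351 -0.2865] 0.9523510932922363 (198.63742065429688, 160.2831268310547)
```

View pics/w9.png

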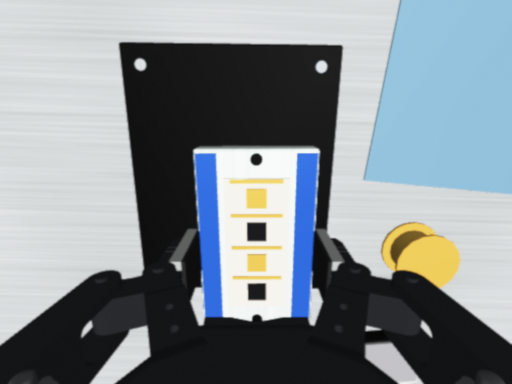

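```bash
python3 -m crank '[{"angular":[0,0,0],"slide":[0,0.1,2.5],"gripper":255},{"angular":[0,0,0],"slide":[0,0,2.5],"gripper":255},{"angular":[0,0,0],"slide":[0,0,1.5],"gripper":255},{"angular":[0,0,0],"slide":[0,0,0],"gripper":255},{"angular":[0,0,0],"slide":[0,0,0],"gripper":255}]'

```

```text
clock: 20.15
tool_pos: [0.5538, -0.2692, 0.0257]
tool_rot: [[-0.028, 1.0, -0.0], [1.0, 0.028, 0.0], [0.0, -0.0, -1.0]]
wrist_force: [-0.8, -0.0, -3.0]
gripper_width: 0.682
```

```bash
python3 -m crank '[{"angular":[0,0,0],"slide":[0,0,0.6],"gripper":255},{"angular":[0,0,0],"slide":[0,0,0.2],"gripper":255},{"angular":[0,0,0],"slide":[0,0,0.1],"gripper":255},{"angular":[0,0,0],"slide":[0,0,0],"gripper":255}]'

```

```text
clock: 20.55
tool_pos: [0.5537, -0.2698, 0.0167]
tool_rot: [[-0.028, 1.0, 0.0], [1.0, 0.028, -0.0], [-0.0, 0.0, -1.0]]
wrist_force: [-0.3, 1.0, -2.5]
gripper_width: 0.681
```

```bash
python3 -m crank '[{"angular":[0,0,0],"slide":[0,0,0.1],"gripper":255},{"angular":[0,0,0],"slide":[0,0,0.1],"gripper":255},{"angular":[0,0,0],"slide":[0,0,0],"gripper":255}]'

```

```text
clock: 20.85
tool_pos: [0.5539, -0.2699, 0.0158]
tool_rot: [[-0.028, 1.0, 0.0], [1.0, 0.028, -0.0], [-0.0, 0.0, -1.0]]
wrist_force: [-2.9, 0.9, 6.5]
gripper_width: 0.682
```

```bash
python3 -m crank '[{"angular":[0,0,0],"slide":[0,0,0],"gripper":30},{"angular":[0,0,0],"slide":[0,0,0],"gripper":30},{"angular":[0,0,0],"slide":[0,0,-2],"gripper":30},{"angular":[0,0,0],"slide":[0,0,-3.5],"gripper":255},{"angular":[0,0,0],"slide":[-3.5,0.2,0],"gripper":255}]' 20
python3 -m crank '[{"angular":[0,0,0],"slide":[-3.5,0.2,0],"gripper":255},{"angular":[0,0,0],"slide":[0,0,0],"gripper":255},{"angular":[0,0,0],"slide":[0,0,0],"gripper":255}]'
python3 - <<'E'
from h import *
carriers('wrist');pins('wrist'); cam('wrist','w10.png')
E
```

```text
clock: 21.35
tool_pos: [0.5615, -0.2996, 0.0741]
tool_rot: [[-0.036, 0.999, 0.007], [0.999, 0.036, 0.001], [0.001, 0.007, -1.0]]
wrist_force: [1.3, 0.2, 0.2]
gripper_width: 0.558
clock: 21.65
tool_pos: [0.5591, -0.341, 0.0693]
tool_rot: [[-0.025, 1.0, -0.0], [1.0, 0.025, -0.0], [-0.0, -0.0, -1.0]]
wrist_force: [0.1, 1.7, -0.7]
gripper_width: 0.024
carrier_orange none
carrier_blue 0.77 z 0.0285 [ 0.5514 -0.2689] 1.410054326057434 (99.95409393310547, 60.89326858520508) med [ 0.5466 -0.2697  0.0284]
wrist pin? 4 [364.5 163. ] [ 0.5209 -0.2667  0.0313] [ 0.5209 -0.2668  0.0312]
wrist pin? 202 [424.2574 170.7376] [ 0.5245 -0.2277  0.0335] [ 0.5246 -0.2274  0.0329]
wrist pin? 6 [356.1667 174.    ] [ 0.5285 -0.271   0.0309] [ 0.5288 -0.2711  0.031 ]
wrist pin? 4 [361.25 175.5 ] [ 0.5294 -0.2675  0.0308] [ 0.5294 -0.2676  0.0309]
wrist pin? 5 [359.8 195.8] [ 0.5436 -0.2665  0.0307] [ 0.5437 -0.2665  0.0306]
wrist pin? 161 [407.2112 265.1429] [ 0.594  -0.2265  0.0334] [ 0.5947 -0.2255  0.0329]
plate [ 0.5357 -0.2865] 1.0144860744476318 (199.97105407714844, 160.1518096923828)
```

View pics/w10.png

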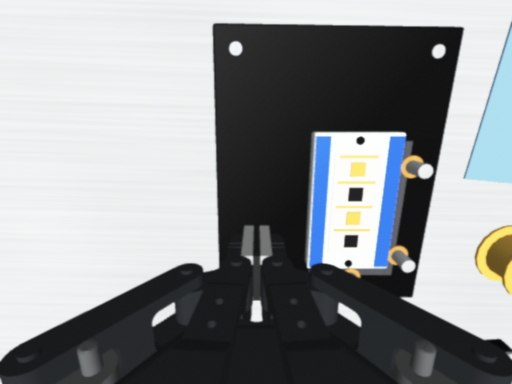

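The blue carrier lies at (355,200), with gaps of about 7 mm to the left pins and 9 mm to the far pin. I'll push +y first.

```bash
python3 -m crank '[{"angular":[0,0,0],"slide":[0,0,2.5],"gripper":255},{"angular":[0,0,0],"slide":[0,0,2.3],"gripper":255},{"angular":[0,0,0],"slide":[0,0,0],"gripper":255},{"angular":[0,0,0],"slide":[1,0,0],"gripper":255},{"angular":[0,0,0],"slide":[1,0,0],"gripper":255}]'
python3 -m crank '[{"angular":[0,0,0],"slide":[0.5,0,0],"gripper":255},{"angular":[0,0,0],"slide":[0.4,0,0],"gripper":255},{"angular":[0,0,0],"slide":[0.2,0,0],"gripper":255},{"angular":[0,0,0],"slide":[0,0,0],"gripper":255}]'
python3 - <<'E'
from h import *
carriers('wrist')
E
```

```text
clock: 22.4
tool_pos: [0.56, -0.3189, 0.0227]
tool_rot: [[-0.028, 1.0, 0.002], [1.0, 0.028, -0.0], [-0.0, 0.002, -1.0]]
wrist_force: [-0.4, 0.3, -0.2]
gripper_width: -0.003
clock: 22.8
tool_pos: [0.559, -0.3084, 0.0219]
tool_rot: [[-0.028, 1.0, 0.0], [1.0, 0.028, -0.0], [-0.0, 0.0, -1.0]]
wrist_force: [0.1, 0.3, -0.4]
gripper_width: -0.0
carrier_orange none
carrier_blue 0.72 z 0.0285 [ 0.5514 -0.2687] 1.7877113819122314 (99.93762969970703, 60.32225799560547) med [ 0.534  -0.2685  0.0285]
```

```bash
python3 -m crank '[{"angular":[0,0,0],"slide":[0.3,0,0],"gripper":255},{"angular":[0,0,0],"slide":[0.3,0,0],"gripper":255},{"angular":[0,0,0],"slide":[0,0,0],"gripper":255}]'
python3 -m crank '[{"angular":[0,0,0],"slide":[0.2,0,0],"gripper":255},{"angular":[0,0,0],"slide":[0,0,0],"gripper":255}]'
python3 -m crank '[{"angular":[0,0,0],"slide":[0.2,0,0],"gripper":255},{"angular":[0,0,0],"slide":[0,0,0],"gripper":255}]'
```

```text
clock: 23.25
tool_pos: [0.5587, -0.3028, 0.0217]
tool_rot: [[-0.028, 1.0, 0.0], [1.0, 0.028, -0.001], [-0.001, 0.0, -1.0]]
wrist_force: [-0.6, -1.9, 1.2]
gripper_width: 0.002
clock: 23.45
tool_pos: [0.5586, -0.3008, 0.0217]
tool_rot: [[-0.028, 1.0, 0.0], [1.0, 0.028, -0.0], [-0.0, 0.0, -1.0]]
wrist_force: [-0.1, -1.8, 2.0]
gripper_width: -0.005
clock: 23.65
tool_pos: [0.5584, -0.2992, 0.0217]
tool_rot: [[-0.027, 1.0, 0.0], [1.0, 0.027, -0.001], [-0.001, 0.0, -1.0]]
wrist_force: [-0.2, -3.4, 2.2]
gripper_width: 0.002
```

```bash
python3 - <<'E'
from h import *
carriers('wrist');pins('wrist')
E
```

```text
carrier_orange 0.35 z 0.0285 [ 0.5512 -0.2609] 1.5429195165634155 (100.0848159790039, 61.614131927490234) med [ 0.5333 -0.2612  0.0285]
carrier_blue 0.75 z 0.0285 [ 0.5512 -0.2612] 1.5429195165634155 (100.0848159790039, 61.09151077270508) med [ 0.5331 -0.2613  0.0285]
wrist pin? 6 [331.     180.8333] [ 0.5212 -0.2621  0.0306] [ 0.521  -0.2624  0.0308]
wrist pin? 353 [402.1076 190.3371] [ 0.5243 -0.2277  0.0335] [ 0.5246 -0.2272  0.0334]
wrist pin? 134 [256.9851 231.1418] [ 0.5478 -0.298   0.0336] [ 0.5478 -0.2982  0.0338]
wrist pin? 4 [320.5  228.25] [ 0.5466 -0.265   0.0306] [ 0.5467 -0.2651  0.0306]
wrist pin? 66 [236.6212 238.5303] [ 0.5521 -0.3084  0.0339] [ 0.5521 -0.3085  0.0338]
wrist pin? 66 [276.2424 238.4242] [ 0.5515 -0.288   0.0338] [ 0.5515 -0.2879  0.0337]
plate [ 0.5297 -0.2864] 1.2955684661865234 (183.48309326171875, 160.58763122558594)
```

```bash
python3 -m crank '[{"angular":[0,0,0],"slide":[0.1,0,0],"gripper":255},{"angular":[0,0,0],"slide":[0.1,0,0],"gripper":255},{"angular":[0,0,0],"slide":[0,0,0],"gripper":255}]'
```

```text
clock: 24.15
tool_pos: [0.5579, -0.2988, 0.0217]
tool_rot: [[-0.026, 1.0, -0.0], [1.0, 0.026, -0.002], [-0.002, -0.0, -1.0]]
wrist_force: [-1.4, -6.0, 1.9]
gripper_width: 0.0
```

```bash
python3 -m crank '[{"angular":[0,0,0],"slide":[-1,0,0],"gripper":255},{"angular":[0,0,0],"slide":[0,0,-4],"gripper":255},{"angular":[0,0,0],"slide":[1,-4,0],"gripper":255},{"angular":[0,0,0],"slide":[3.2,-4.2,0],"gripper":255},{"angular":[0,0,0],"slide":[0.5,0,0],"gripper":255}]'
python3 -m crank '[{"angular":[0,0,0],"slide":[0,0,2],"gripper":255},{"angular":[0,0,0],"slide":[0,0,2],"gripper":255},{"angular":[0,0,0],"slide":[0,0,0],"gripper":255},{"angular":[0,0,0],"slide":[0,0,0],"gripper":255}]'
```

```text
clock: 24.65
tool_pos: [0.4676, -0.257, 0.0586]
tool_rot: [[-0.029, 1.0, -0.013], [1.0, 0.029, 0.008], [0.008, -0.013, -1.0]]
wrist_force: [0.3, -1.2, -0.9]
gripper_width: 0.0
clock: 25.05
tool_pos: [0.4774, -0.2621, 0.021]
tool_rot: [[-0.029, 1.0, -0.002], [1.0, 0.029, 0.002], [0.002, -0.002, -1.0]]
wrist_force: [0.3, 0.8, -0.4]
gripper_width: 0.005
```

```bash
python3 -m crank '[{"angular":[0,0,0],"slide":[0,0.6,0],"gripper":255},{"angular":[0,0,0],"slide":[0,0.6,0],"gripper":255},{"angular":[0,0,0],"slide":[0,0.4,0],"gripper":255},{"angular":[0,0,0],"slide":[0,0.3,0],"gripper":255},{"angular":[0,0,0],"slide":[0,0,0],"gripper":255}]'
python3 -m crank '[{"angular":[0,0,0],"slide":[0,0.2,0],"gripper":255},{"angular":[0,0,0],"slide":[0,0,0],"gripper":255}]'
python3 -m crank '[{"angular":[0,0,0],"slide":[0,0.2,0],"gripper":255},{"angular":[0,0,0],"slide":[0,0,0],"gripper":255}]'
```

```text
clock: 25.55
tool_pos: [0.4971, -0.2631, 0.0217]
tool_rot: [[-0.028, 1.0, 0.0], [1.0, 0.028, -0.0], [-0.0, 0.0, -1.0]]
wrist_force: [-1.2, -0.0, 0.2]
gripper_width: 0.001
clock: 25.75
tool_pos: [0.4985, -0.2631, 0.0215]
tool_rot: [[-0.027, 1.0, -0.0], [1.0, 0.027, -0.0], [0.0, -0.0, -1.0]]
wrist_force: [-1.3, 0.0, 1.9]
gripper_width: 0.003
clock: 25.95
tool_pos: [0.4992, -0.2631, 0.0213]
tool_rot: [[-0.027, 1.0, -0.003], [1.0, 0.027, 0.0], [0.0, -0.003, -1.0]]
wrist_force: [-4.5, -0.7, 3.1]
gripper_width: 0.003
```

```bash
python3 -m crank '[{"angular":[0,0,0],"slide":[0,0.2,0],"gripper":255},{"angular":[0,0,0],"slide":[0,0.1,0],"gripper":255},{"angular":[0,0,0],"slide":[0,0,0],"gripper":255}]'
python3 - <<'E'
from h import *
cam('wrist','w11.png')
E
```

```text
clock: 26.25
tool_pos: [0.4994, -0.2631, 0.0209]
tool_rot: [[-0.026, 1.0, -0.008], [1.0, 0.026, 0.001], [0.001, -0.008, -1.0]]
wrist_force: [-11.7, -1.0, 8.9]
gripper_width: -0.001
```

View pics/w11.png

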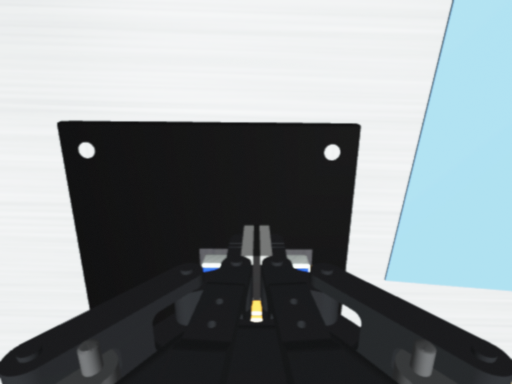

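```bash
python3 -m crank '[{"angular":[0,0,0],"slide":[0,-1,0],"gripper":255},{"angular":[0,0,0],"slide":[0,-0.5,-3],"gripper":255},{"angular":[0,0,0],"slide":[0,0,-4.5],"gripper":255},{"angular":[0,0,0],"slide":[0,0,-4.5],"gripper":255},{"angular":[0,0,0],"slide":[0,4.5,0],"gripper":255}]'
python3 -m crank '[{"angular":[0,0,0],"slide":[0,4.5,0],"gripper":255},{"angular":[0,0,0],"slide":[0,4.5,0],"gripper":255},{"angular":[0,0,0],"slide":[0,3,0],"gripper":255},{"angular":[0,0,0],"slide":[0,0,0],"gripper":255},{"angular":[0,0,0],"slide":[0,0,0],"gripper":255}]'
python3 - <<'E'
from h import *
cam('wrist','w12.png'); pins('wrist');carriers('wrist'); pins('top');carriers('top')
E
```

```text
clock: 26.8
tool_pos: [0.534, -0.2661, 0.1492]
tool_rot: [[-0.023, 1.0, 0.008], [1.0, 0.023, -0.007], [-0.007, 0.008, -1.0]]
wrist_force: [2.1, -1.6, 1.4]
gripper_width: -0.001
clock: 27.3
tool_pos: [0.6541, -0.2578, 0.1408]
tool_rot: [[-0.029, 1.0, 0.0], [1.0, 0.029, 0.001], [0.001, 0.0, -1.0]]
wrist_force: [-0.5, 0.9, 0.1]
gripper_width: -0.002
wrist pin? 137 [298.3066  38.2774] [ 0.5253 -0.2269  0.0335] [ 0.5252 -0.2269  0.0332]
wrist pin? 5 [257.8  49. ] [ 0.5336 -0.2595  0.0308] [ 0.5336 -0.2597  0.0309]
wrist pin? 4 [251.5   70.25] [ 0.55   -0.2643  0.0308] [ 0.5501 -0.2643  0.0309]
wrist pin? 4 [254.25  89.75] [ 0.5654 -0.2616  0.0308] [ 0.5656 -0.2618  0.0309]
wrist pin? 101 [294.1188 126.2079] [ 0.5947 -0.2258  0.0336] [ 0.5951 -0.2259  0.0331]
wrist pin? 92 [254.4348 148.5652] [ 0.6152 -0.2601  0.0337] [ 0.6154 -0.2605  0.0331]
plate [ 0.5765 -0.2855] 1.2703545093536377 (166.9524688720703, 160.31463623046875)
carrier_orange 0.34 z 0.0296 [ 0.5991 -0.1246] 77.41007995605469 (51.71989440917969, 50.971012115478516) med [ 0.5984 -0.1249  0.0298]
carrier_blue 0.63 z 0.0284 [ 0.5
[... 886 characters left out ...]
9] [ 0.5471 -0.2687  0.0328]
top pin? 5 [369.8 197. ] [ 0.5544 -0.2761  0.0315] [ 0.5542 -0.2752  0.0317]
top pin? 8 [373.875 200.   ] [ 0.547  -0.2856  0.031 ] [ 0.547  -0.2859  0.0312]
top pin? 14 [350.5    208.3571] [ 0.5272 -0.2278  0.0338] [ 0.5271 -0.2296  0.0336]
top pin? 6 [365.8333 207.3333] [ 0.5294 -0.265   0.0321] [ 0.5291 -0.2658  0.0324]
plate [ 0.5494 -0.2867] 1.0292991399765015 (220.68560791015625, 160.37461853027344)
carrier_orange 0.97 z 0.0163 [0.4386 0.1092] 3.736746072769165 (99.23026275634766, 59.972084045410156) med [0.438  0.1088 0.0164]
carrier_blue 0.72 z 0.0285 [ 0.5632 -0.2618] 0.7970841526985168 (99.50801849365234, 60.41061019897461) med [ 0.5629 -0.2615  0.0285]
```

View pics/w12.png

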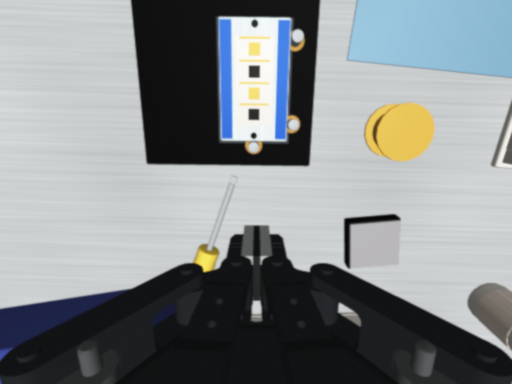

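Blue is seated: the carrier centre (0.561,-0.261) matches the nest computed from the pins, and in the picture its edges at (290,80) and (254,142) touch the pins. Next come the blue caps. I'll align yaw to the rack, then tilt the tool 45°.

```bash
python3 -m crank '[{"angular":[0,0,5],"slide":[0,0,-3],"gripper":255},{"angular":[0,0,0],"slide":[0,-3,-3],"gripper":255},{"angular":[0,0,0],"slide":[4,-2,0],"gripper":255},{"angular":[0,0,0],"slide":[4,-2,0],"gripper":255},{"angular":[0,0,0],"slide":[4,-2,0],"gripper":255}]'
python3 -m crank '[{"angular":[0,0,0],"slide":[4,-2,0],"gripper":255},{"angular":[0,0,0],"slide":[4,-2,0],"gripper":255},{"angular":[0,0,0],"slide":[4,-2,0],"gripper":255},{"angular":[0,0,0],"slide":[4,-2,0],"gripper":255},{"angular":[0,0,0],"slide":[0,0,0],"gripper":255}]'
python3 -m crank '[{"angular":[-8,0,0],"slide":[0,0,0],"gripper":255},{"angular":[-8,0,0],"slide":[0,0,0],"gripper":255},{"angular":[-8,0,0],"slide":[0,0,0],"gripper":255},{"angular":[-8,0,0],"slide":[0,0,0],"gripper":255},{"angular":[-8,0,0],"slide":[0,0,0],"gripper":255}]'
python3 -m crank '[{"angular":[-5,0,0],"slide":[0,0,0],"gripper":255},{"angular":[0,0,0],"slide":[0,0,0],"gripper":255},{"angular":[0,0,0],"slide":[0,0,0],"gripper":255}]'
python3 - <<'E'
from h import *
print(arm.observe()['joints'])
m,p,d=cam('wrist','w13.png'); W=world(m,d)
hsv=cv2.cvtColor(p,cv2.COLOR_RGB2HSV)
m2,p,d=cam('top'); W=world(m2,d);hsv=cv2.cvtColor(p,cv2.COLOR_RGB2HSV)
for name,mask in [('blue',(hsv[...,0]>100)&(hsv[...,0]<125)&(hsv[...,1]>150)),('orange',(hsv[...,0]>4)&(hsv[...,0]<22)&(hsv[...,1]>140))]:
    g=mask&(W[...,2]>.06)&(W[...,0]<.72)&(W[...,0]>.5)
    n,l,st,c=cv2.connectedComponentsWithStats(g.astype(np.uint8))
    for i in range(1,n):
        if st[i,4]>12:
            P=W[l==i]; print(name,st[i,4],c[i],P.mean(0),P.min(0),P.max(0))
E
```

```text
clock: 28.25
tool_pos: [0.5702, -0.1326, 0.2021]
tool_rot: [[0.061, 0.998, 0.001], [0.998, -0.061, -0.0], [-0.0, 0.001, -1.0]]
wrist_force: [-0.0, 0.3, -0.5]
gripper_width: 0.003
clock: 28.75
tool_pos: [0.4981, 0.0379, 0.202]
tool_rot: [[0.05, 0.999, -0.0], [0.999, -0.05, 0.003], [0.002, -0.0, -1.0]]
wrist_force: [0.7, 1.1, -0.5]
gripper_width: -0.003
clock: 29.25
tool_pos: [0.5007, 0.0214, 0.1995]
tool_rot: [[0.072, 0.861, 0.504], [0.997, -0.047, -0.062], [-0.029, 0.507, -0.861]]
wrist_force: [-0.3, -0.7, -0.5]
gripper_width: -0.002
clock: 29.55
tool_pos: [0.5047, 0.0143, 0.2009]
tool_rot: [[0.087, 0.838, 0.539], [0.996, -0.054, -0.077], [-0.035, 0.543, -0.839]]
wrist_force: [0.8, -0.7, 0.1]
gripper_width: 0.002
[ 0.4442  0.0178 -0.6587  2.3951  0.8343  0.2716  0.5235]
blue 201 [147.592  172.9154] [0.6093 0.2463 0.0883] [0.5837 0.2306 0.076 ] [0.6318 0.2622 0.0986]
blue 196 [195.8776 174.8265] [0.603  0.135  0.0887] [0.5775 0.1187 0.0772] [0.6245 0.1511 0.1003]
blue 196 [244.3163 177.0051] [0.5962 0.0238 0.0885] [0.5712 0.0083 0.0762] [0.6217 0.0384 0.0989]
orange 218 [172.0229 173.2798] [0.6077 0.1901 0.0876] [0.5824 0.174  0.0655] [0.6319 0.2064 0.1004]
orange 216 [220.3287 175.6435] [0.6005 0.0789 0.0874] [0.5742 0.0635 0.0646] [0.6248 0.0938 0.1012]
```

View pics/w13.png

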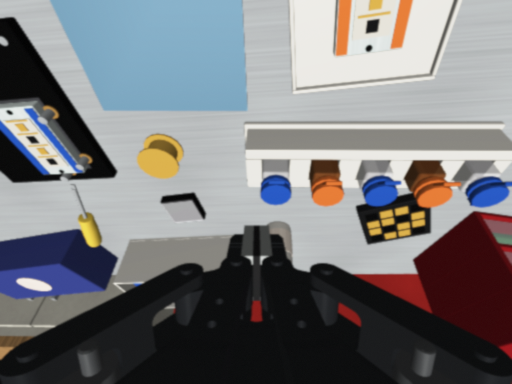

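```bash
python3 -m crank '[{"angular":[0,0,0],"slide":[1,-0.8,3.6],"gripper":255},{"angular":[0,0,0],"slide":[1,-0.8,3.6],"gripper":255},{"angular":[-5,0,0],"slide":[0,0,0],"gripper":255},{"angular":[0,0,0],"slide":[0,0,0],"gripper":255},{"angular":[0,0,0],"slide":[0,0,0],"gripper":255}]'
python3 - <<'E'
from h import *
s=arm.observe();print(s['joints'],s['tool_pos'],s['tool_rot'])
E
```

```text
clock: 30.15
tool_pos: [0.5062, 0.0147, 0.145]
tool_rot: [[0.083, 0.858, 0.507], [0.994, -0.033, -0.107], [-0.075, 0.512, -0.856]]
wrist_force: [0.6, -0.0, 0.5]
gripper_width: 0.0
[ 0.5397  0.2196 -0.8338  2.403   1.3931  0.3945 -0.0087] [0.5062 0.0147 0.145 ] [[ 0.0833  0.8581  0.5066]
 [ 0.9937 -0.0335 -0.1067]
 [-0.0746  0.5123 -0.8555]]
```

```bash
cat >> h.py <<'E'
from scipy.spatial.transform import Rotation as Ro
def goal(p,yaw,tilt):
    """yaw of tool-y axis (deg, world), forward tilt deg; prints slide(cm, in current tool axes) and turn(deg)"""
    s=arm.observe();R=np.array(s['tool_rot']);T=np.array(s['tool_pos'])
    G=Ro.from_euler('z',yaw,degrees=True).as_matrix()@np.array([[0,1,0],[1,0,0],[0,0,-1.]])@Ro.from_euler('x',-tilt,degrees=True).as_matrix()
    rv=Ro.from_matrix(R.T@G).as_rotvec(degrees=True)
    print('slide cm',(R.T@(np.array(p)-T)*100).round(2),'turn',rv.round(1),'slide-after-turn',(G.T@(np.array(p)-T)*100).round(2))
E
python3 - <<'E'
from h import *
for t in (30,35,40,45): goal([.532,.028,.13],-3.3,t)
E
```

```text
slide cm [1.65 1.4  2.45] turn [0.9 4.4 0.9] slide-after-turn [1.48 1.42 2.55]
slide cm [1.65 1.4  2.45] turn [-4.1  4.4  1.1] slide-after-turn [1.48 1.19 2.66]
slide cm [1.65 1.4  2.45] turn [-9.1  4.4  1.3] slide-after-turn [1.48 0.95 2.75]
slide cm [1.65 1.4  2.45] turn [-14.1   4.3   1.5] slide-after-turn [1.48 0.71 2.83]
```

```bash
python3 -m crank '[{"angular":[0,0,0],"slide":[0.8,0.7,1.2],"gripper":255},{"angular":[0,0,0],"slide":[0.8,0.7,1.2],"gripper":255},{"angular":[-4,4,1],"slide":[0,0,0],"gripper":255},{"angular":[0,0,0],"slide":[0,0,0],"gripper":255},{"angular":[0,0,0],"slide":[0,0,0],"gripper":255}]'
python3 - <<'E'
from h import *
print(arm.observe()['joints'])
for t in (30,35,40,45): goal([.532,.028,.13],-3.3,t)
E
```

```text
clock: 30.65
tool_pos: [0.5343, 0.0243, 0.1324]
tool_rot: [[0.075, 0.83, 0.553], [0.996, -0.04, -0.075], [-0.04, 0.556, -0.83]]
wrist_force: [-0.3, -0.3, 0.7]
gripper_width: -0.001
[ 0.5126  0.3074 -0.8094  2.3928  1.7056  0.4124 -0.2934]
slide cm [ 0.36 -0.34  0.04] turn [3.8 2.5 0.4] slide-after-turn [ 0.35 -0.34  0.08]
slide cm [ 0.36 -0.34  0.04] turn [-1.2  2.4  0.5] slide-after-turn [ 0.35 -0.35  0.05]
slide cm [ 0.36 -0.34  0.04] turn [-6.2  2.4  0.6] slide-after-turn [ 0.35 -0.35  0.02]
slide cm [ 0.36 -0.34  0.04] turn [-11.2   2.4   0.7] slide-after-turn [ 0.35 -0.35 -0.01]
```

```bash
python3 -m crank '[{"angular":[-1,2.4,0.5],"slide":[0.4,-0.3,0],"gripper":255},{"angular":[0,0,0],"slide":[0,0,0],"gripper":255}]'
python3 -m crank '[{"angular":[0,0,0],"slide":[0,0,1.5],"gripper":255},{"angular":[0,0,0],"slide":[0,0,1.5],"gripper":255},{"angular":[0,0,0],"slide":[0,0,1],"gripper":255},{"angular":[0,0,0],"slide":[0,0,0],"gripper":255},{"angular":[0,0,0],"slide":[0,0,0],"gripper":255}]'
python3 - <<'E'
from h import *
print(arm.observe()['joints'])
goal([.5643,.0255,.0795],-3.3,35)
cam('wrist','w14.png')
E
```

```text
clock: 30.85
tool_pos: [0.5317, 0.0289, 0.1302]
tool_rot: [[0.057, 0.82, 0.57], [0.998, -0.047, -0.032], [0.001, 0.571, -0.821]]
wrist_force: [-0.7, 0.1, 0.3]
gripper_width: -0.002
clock: 31.35
tool_pos: [0.555, 0.0287, 0.0975]
tool_rot: [[0.056, 0.82, 0.57], [0.998, -0.047, -0.031], [0.001, 0.571, -0.821]]
wrist_force: [-1.2, -0.4, 0.5]
gripper_width: -0.001
[ 0.5482  0.4626 -0.8272  2.3799  2.0006  0.4774 -0.5069]
slide cm [-0.27 -0.25  2.01] turn [-0.2 -0.1  0. ] slide-after-turn [-0.27 -0.26  2.01]
```

View pics/w14.png

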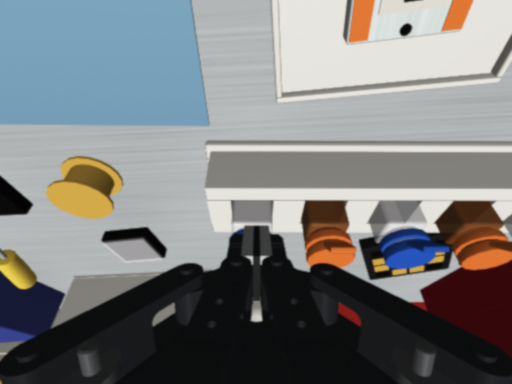

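The vial at (252,215) lines up with the fingers at (256,235). Moving in under the tab.

```bash
python3 -m crank '[{"angular":[0,0,0],"slide":[-0.2,-0.4,0],"gripper":255},{"angular":[0,0,0],"slide":[0,0,1],"gripper":255},{"angular":[0,0,0],"slide":[0,0,1],"gripper":255},{"angular":[0,0,0],"slide":[0,0,0],"gripper":255},{"angular":[0,0,0],"slide":[0,0,0],"gripper":255}]'
python3 - <<'E'
from h import *
cam('scene','s15.png'); p=cv2.imread('pics/s15.png'); cv2.imwrite('pics/s15z.png',cv2.resize(p[120:280,230:400],None,fx=4,fy=3.6,interpolation=2))
goal([.5643,.0255,.0795],-3.3,35)
E
```

```text
clock: 31.9
tool_pos: [0.5626, 0.0265, 0.0787]
tool_rot: [[0.056, 0.82, 0.57], [0.998, -0.047, -0.03], [0.002, 0.571, -0.821]]
wrist_force: [0.0, 0.8, -0.3]
gripper_width: 0.002
slide cm [-0.09  0.17  0.05] turn [-0.2 -0.2  0. ] slide-after-turn [-0.09  0.17  0.05]
```

View pics/s15z.png

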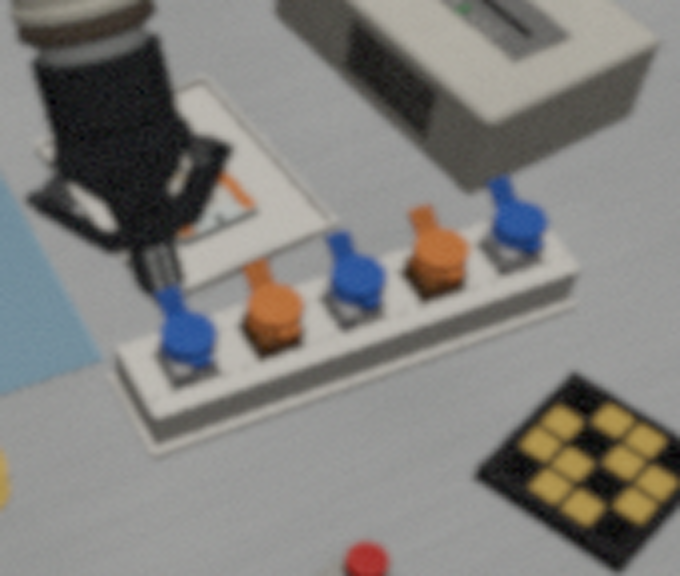

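```bash
python3 -m crank '[{"angular":[0,0,0],"slide":[0,0,0.2],"gripper":255},{"angular":[0,0,0],"slide":[0,0.7,-0.4],"gripper":255},{"angular":[0,0,0],"slide":[0,0.7,-0.4],"gripper":255},{"angular":[0,0,0],"slide":[0,0.8,-0.1],"gripper":255},{"angular":[0,0,0],"slide":[0,0.8,-0.2],"gripper":255}]'
python3 -m crank '[{"angular":[0,0,0],"slide":[0,0.8,0.1],"gripper":255},{"angular":[0,0,0],"slide":[0,0.8,0.1],"gripper":255},{"angular":[0,0,0],"slide":[0,0.7,0.3],"gripper":255},{"angular":[0,0,0],"slide":[0,0.6,0.3],"gripper":255},{"angular":[0,0,0],"slide":[0,0,0],"gripper":255}]'
python3 - <<'E'
from h import *
cam('scene','s16.png'); p=cv2.imread('pics/s16.png'); cv2.imwrite('pics/s16z.png',cv2.resize(p[120:280,230:400],None,fx=4,fy=3.6,interpolation=2))
E
```

```text
clock: 32.45
tool_pos: [0.5822, 0.0255, 0.1035]
tool_rot: [[0.055, 0.819, 0.57], [0.998, -0.047, -0.03], [0.002, 0.571, -0.821]]
wrist_force: [-1.3, 0.3, -0.6]
gripper_width: -0.0
clock: 32.95
tool_pos: [0.612, 0.0237, 0.1137]
tool_rot: [[0.056, 0.819, 0.572], [0.998, -0.047, -0.03], [0.002, 0.572, -0.82]]
wrist_force: [0.0, 0.3, 0.1]
gripper_width: -0.001
```

View pics/s16z.png

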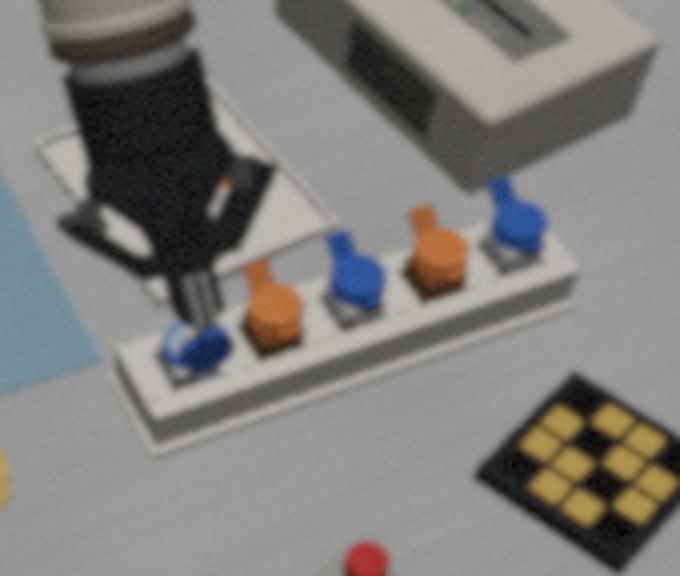

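Blue3's cap is lifting, at about (195,345). Push it past upright.

```bash
python3 -m crank '[{"angular":[0,0,0],"slide":[0,0.5,0.5],"gripper":255},{"angular":[0,0,0],"slide":[0,0.4,0.4],"gripper":255},{"angular":[0,0,0],"slide":[0,0.3,0.4],"gripper":255},{"angular":[0,0,0],"slide":[0,0.3,0.4],"gripper":255},{"angular":[0,0,0],"slide":[0,0,0],"gripper":255}]'
python3 -m crank '[{"angular":[0,0,0],"slide":[0,-1.2,-1.2],"gripper":255},{"angular":[0,0,0],"slide":[0,-1.2,-2],"gripper":255},{"angular":[0,0,0],"slide":[0,-1,-3],"gripper":255},{"angular":[0,0,0],"slide":[0,-1,-3],"gripper":255},{"angular":[0,0,0],"slide":[0,0,0],"gripper":255}]'
python3 - <<'E'
from h import *
cam('scene','s17.png'); p=cv2.imread('pics/s17.png'); cv2.imwrite('pics/s17z.png',cv2.resize(p[120:280,230:400],None,fx=4,fy=3.6,interpolation=2))
m,p,d=cam('top','t17.png');p=cv2.imread('pics/t17.png'); cv2.imwrite('pics/t17z.png',cv2.resize(p[140:210,130:270],None,fx=5,fy=5,interpolation=2))
goal([.570,.1369,.0795],-3.3,35)
print(arm.observe()['joints'])
E
```

```text
clock: 33.5
tool_pos: [0.633, 0.0225, 0.1071]
tool_rot: [[0.056, 0.82, 0.57], [0.998, -0.048, -0.03], [0.003, 0.571, -0.821]]
wrist_force: [-0.6, 0.2, 0.7]
gripper_width: -0.002
clock: 34.0
tool_pos: [0.5419, 0.0274, 0.1592]
tool_rot: [[0.054, 0.819, 0.571], [0.999, -0.045, -0.031], [0.0, 0.572, -0.82]]
wrist_force: [0.0, -0.4, 0.2]
gripper_width: 0.002
slide cm [11.12 -2.93  7.62] turn [-0.1 -0.1  0.1] slide-after-turn [11.13 -2.95  7.59]
[ 0.5375  0.2319 -0.7804  2.3771  1.6152  0.2953 -0.1887]
```

View pics/s17z.png

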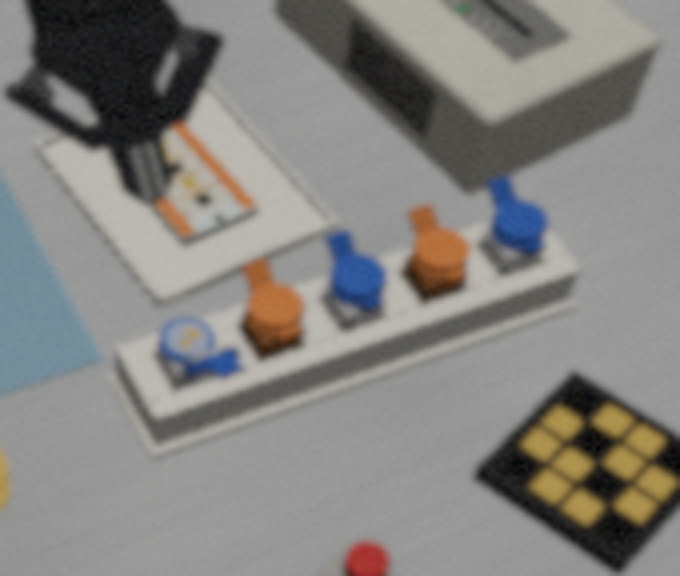

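View pics/t17z.png

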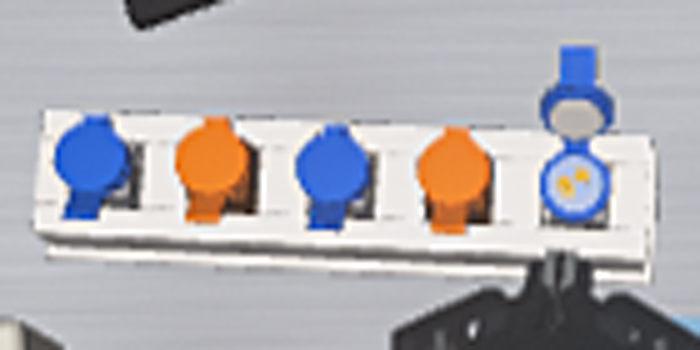

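Blue3's cap leans back past upright: in the top crop, ring at (577,185), cap at (578,90). On to blue2.

```bash
python3 -m crank '[{"angular":[0,0,0],"slide":[3.7,-1,0],"gripper":255},{"angular":[0,0,0],"slide":[3.7,-1,0],"gripper":255},{"angular":[0,0,0],"slide":[3.7,-1,0],"gripper":255},{"angular":[0,0,0],"slide":[0,0,2],"gripper":255},{"angular":[0,0,0],"slide":[0,0,0],"gripper":255}]'
python3 - <<'E'
from h import *
goal([.5697,.1366,.078],-3.3,35)
print(arm.observe()['joints'])
E
```

```text
clock: 34.6
tool_pos: [0.5373, 0.1405, 0.1222]
tool_rot: [[0.055, 0.822, 0.567], [0.999, -0.047, -0.028], [0.004, 0.568, -0.823]]
wrist_force: [-0.5, -0.7, 0.3]
gripper_width: -0.001
slide cm [-0.23  0.17  5.48] turn [-0.4 -0.3  0. ] slide-after-turn [-0.2   0.13  5.48]
[ 0.277   0.4159 -0.8693  2.341   1.6873  0.5962 -0.4721]
```

```bash
python3 -m crank '[{"angular":[0,0,0],"slide":[-0.2,-0.1,2],"gripper":255},{"angular":[0,0,0],"slide":[0,0,1.8],"gripper":255},{"angular":[0,0,0],"slide":[0,0,1.6],"gripper":255},{"angular":[0,0,0],"slide":[0,0,0],"gripper":255},{"angular":[0,0,0],"slide":[0,0,0],"gripper":255}]'
python3 - <<'E'
from h import *
goal([.5697,.1366,.078],-3.3,35)
E
```

```text
clock: 35.1
tool_pos: [0.5667, 0.1348, 0.0794]
tool_rot: [[0.057, 0.82, 0.569], [0.998, -0.048, -0.03], [0.002, 0.57, -0.822]]
wrist_force: [0.1, -0.3, -0.2]
gripper_width: -0.0
slide cm [0.19 0.16 0.28] turn [-0.3 -0.1 -0. ] slide-after-turn [0.19 0.16 0.28]
```

```bash
python3 -m crank '[{"angular":[0,0,0],"slide":[0.1,0,0.4],"gripper":255},{"angular":[0,0,0],"slide":[0,0.8,-0.4],"gripper":255},{"angular":[0,0,0],"slide":[0,0.7,-0.4],"gripper":255},{"angular":[0,0,0],"slide":[0,0.8,-0.1],"gripper":255},{"angular":[0,0,0],"slide":[0,0.8,-0.2],"gripper":255}]'
python3 -m crank '[{"angular":[0,0,0],"slide":[0,0.8,0.1],"gripper":255},{"angular":[0,0,0],"slide":[0,0.8,0.1],"gripper":255},{"angular":[0,0,0],"slide":[0,0.7,0.3],"gripper":255},{"angular":[0,0,0],"slide":[0,0.6,0.3],"gripper":255},{"angular":[0,0,0],"slide":[0,0,0],"gripper":255}]'
python3 -m crank '[{"angular":[0,0,0],"slide":[0,0.5,0.5],"gripper":255},{"angular":[0,0,0],"slide":[0,0.4,0.4],"gripper":255},{"angular":[0,0,0],"slide":[0,0.3,0.4],"gripper":255},{"angular":[0,0,0],"slide":[0,0.3,0.4],"gripper":255},{"angular":[0,0,0],"slide":[0,0,0],"gripper":255}]'
python3 -m crank '[{"angular":[0,0,0],"slide":[0,-1.2,-1.2],"gripper":255},{"angular":[0,0,0],"slide":[0,-1.2,-2],"gripper":255},{"angular":[0,0,0],"slide":[0,-1,-3],"gripper":255},{"angular":[0,0,0],"slide":[0,-1,-3],"gripper":255},{"angular":[0,0,0],"slide":[0,0,0],"gripper":255}]'
python3 - <<'E'
from h import *
m,p,d=cam('top','t18.png');p=cv2.imread('pics/t18.png'); cv2.imwrite('pics/t18z.png',cv2.resize(p[140:210,130:270],None,fx=5,fy=5,interpolation=2))
goal([.5762,.248,.078],-3.3,35)
E
```

```text
clock: 35.6
tool_pos: [0.5885, 0.1354, 0.1043]
tool_rot: [[0.055, 0.819, 0.571], [0.998, -0.046, -0.03], [0.002, 0.572, -0.82]]
wrist_force: [-1.2, 0.3, -0.6]
gripper_width: 0.004
clock: 36.1
tool_pos: [0.6181, 0.1334, 0.1141]
tool_rot: [[0.056, 0.818, 0.572], [0.998, -0.048, -0.03], [0.003, 0.573, -0.82]]
wrist_force: [0.0, 1.1, -0.3]
gripper_width: -0.006
clock: 36.6
tool_pos: [0.6392, 0.1321, 0.1073]
tool_rot: [[0.056, 0.82, 0.57], [0.998, -0.048, -0.03], [0.003, 0.571, -0.821]]
wrist_force: [-0.2, 0.2, 0.0]
gripper_width: 0.004
clock: 37.1
tool_pos: [0.548, 0.1381, 0.1595]
tool_rot: [[0.052, 0.819, 0.572], [0.999, -0.044, -0.029], [0.001, 0.572, -0.82]]
wrist_force: [0.5, -0.7, 0.9]
gripper_width: -0.002
slide cm [11.19 -2.97  7.85] turn [-0.1 -0.2  0.1] slide-after-turn [11.2  -3.01  7.81]
```

View pics/t18z.png

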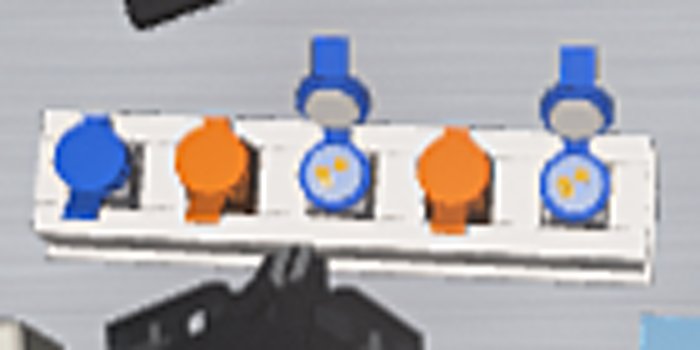

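Blue2's cap is open and leans back at (330,80). On to blue1, after checking the camera's clearance over the lamp.

```bash
python3 - <<'E'
from h import *
m=arm.camera_model('wrist'); R,_=cv2.Rodrigues(np.array(m['rvec'])); C=-R.T@np.array(m['tvec']).ravel(); s=arm.observe()
print('cam in tool',np.array(s['tool_rot']).T@(C-s['tool_pos']), 'cam world',C)
m,p,d=cam('top');W=world(m,d)
g=(W[...,2]>.085)&(W[...,0]<.56)&(W[...,0]>.25)&(W[...,1]>.235)&(W[...,1]<.45)&(d>0)
print(W[g].min(0),W[g].max(0))
E
python3 -m crank '[{"angular":[0,0,0],"slide":[3.7,-1,0],"gripper":255},{"angular":[0,0,0],"slide":[3.7,-1,0],"gripper":255},{"angular":[0,0,0],"slide":[3.8,-1.2,0],"gripper":255},{"angular":[0,0,0],"slide":[0,0,2],"gripper":255},{"angular":[0,0,0],"slide":[0,0,0],"gripper":255}]'
python3 - <<'E'
from h import *
goal([.5762,.248,.078],-3.3,35)
print(arm.observe()['joints'])
E
```

```text
cam in tool [ 0.001  -0.0687 -0.1423] cam world [0.4121 0.1457 0.2365]
[0.2979 0.2623 0.0852] [0.5375 0.4215 0.1318]
clock: 37.7
tool_pos: [0.5418, 0.2504, 0.1209]
tool_rot: [[0.056, 0.822, 0.567], [0.998, -0.047, -0.03], [0.002, 0.568, -0.823]]
wrist_force: [0.7, -0.9, -1.6]
gripper_width: -0.001
slide cm [-0.06  0.4   5.49] turn [-0.4 -0.1  0. ] slide-after-turn [-0.04  0.37  5.49]
[ 0.0321  0.5307 -0.887   2.2048  1.5614  0.7897 -0.4909]
```

```bash
python3 -m crank '[{"angular":[0,0,0],"slide":[0,0.1,2],"gripper":255},{"angular":[0,0,0],"slide":[0,0,1.8],"gripper":255},{"angular":[0,0,0],"slide":[0,0,1.4],"gripper":255},{"angular":[0,0,0],"slide":[0,0,0],"gripper":255},{"angular":[0,0,0],"slide":[0,0,0],"gripper":255}]'
python3 - <<'E'
from h import *
goal([.5762,.248,.078],-3.3,35)
E
```

```text
clock: 38.2
tool_pos: [0.5721, 0.2473, 0.0814]
tool_rot: [[0.057, 0.82, 0.569], [0.998, -0.048, -0.031], [0.002, 0.57, -0.821]]
wrist_force: [-0.2, 0.6, -0.0]
gripper_width: -0.003
slide cm [0.09 0.14 0.51] turn [-0.2 -0.1 -0. ] slide-after-turn [0.09 0.14 0.51]
```

```bash
python3 -m crank '[{"angular":[0,0,0],"slide":[0.1,0,0.5],"gripper":255},{"angular":[0,0,0],"slide":[0,0.8,-0.4],"gripper":255},{"angular":[0,0,0],"slide":[0,0.7,-0.4],"gripper":255},{"angular":[0,0,0],"slide":[0,0.8,-0.1],"gripper":255},{"angular":[0,0,0],"slide":[0,0.8,-0.2],"gripper":255}]'
python3 -m crank '[{"angular":[0,0,0],"slide":[0,0.8,0.1],"gripper":255},{"angular":[0,0,0],"slide":[0,0.8,0.1],"gripper":255},{"angular":[0,0,0],"slide":[0,0.7,0.3],"gripper":255},{"angular":[0,0,0],"slide":[0,0.6,0.3],"gripper":255},{"angular":[0,0,0],"slide":[0,0,0],"gripper":255}]'
python3 -m crank '[{"angular":[0,0,0],"slide":[0,0.5,0.5],"gripper":255},{"angular":[0,0,0],"slide":[0,0.4,0.4],"gripper":255},{"angular":[0,0,0],"slide":[0,0.3,0.4],"gripper":255},{"angular":[0,0,0],"slide":[0,0.3,0.4],"gripper":255},{"angular":[0,0,0],"slide":[0,0,0],"gripper":255}]'
python3 -m crank '[{"angular":[0,0,0],"slide":[0,-1.2,-1.2],"gripper":255},{"angular":[0,0,0],"slide":[0,-1,-2],"gripper":255},{"angular":[0,0,0],"slide":[0,0,-4],"gripper":255},{"angular":[0,0,0],"slide":[0,0,-4],"gripper":255},{"angular":[0,0,0],"slide":[0,0,0],"gripper":255}]'
python3 - <<'E'
from h import *
m,p,d=cam('top','t19.png');p=cv2.imread('pics/t19.png'); cv2.imwrite('pics/t19z.png',cv2.resize(p[140:210,130:270],None,fx=5,fy=5,interpolation=2))
cam('scene','s19.png'); p=cv2.imread('pics/s19.png'); cv2.imwrite('pics/s19z.png',cv2.resize(p[60:260,230:410],None,fx=3.6,fy=3,interpolation=2))
E
```

```text
clock: 38.7
tool_pos: [0.5948, 0.2483, 0.1054]
tool_rot: [[0.055, 0.819, 0.571], [0.998, -0.047, -0.029], [0.003, 0.572, -0.82]]
wrist_force: [-0.9, 0.4, -1.1]
gripper_width: -0.003
clock: 39.2
tool_pos: [0.624, 0.246, 0.1147]
tool_rot: [[0.057, 0.819, 0.571], [0.998, -0.048, -0.031], [0.003, 0.572, -0.82]]
wrist_force: [0.5, 0.1, -0.4]
gripper_width: -0.005
clock: 39.7
tool_pos: [0.6451, 0.2448, 0.1086]
tool_rot: [[0.057, 0.82, 0.57], [0.998, -0.048, -0.03], [0.002, 0.571, -0.821]]
wrist_force: [-0.4, -0.8, 0.0]
gripper_width: -0.003
clock: 40.2
tool_pos: [0.5613, 0.2526, 0.1922]
tool_rot: [[0.051, 0.817, 0.574], [0.999, -0.044, -0.026], [0.004, 0.575, -0.818]]
wrist_force: [0.4, 1.0, -0.7]
gripper_width: -0.002
```

View pics/t19z.png

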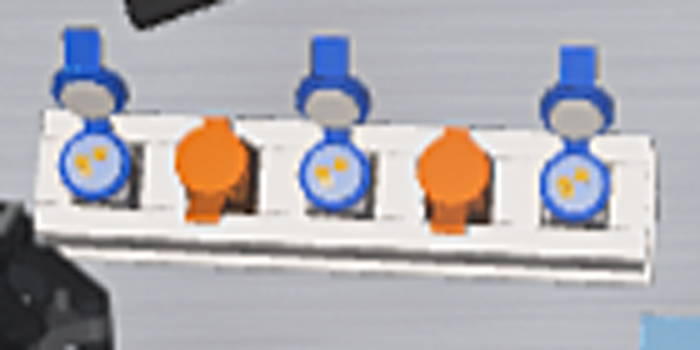

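View pics/s19z.png

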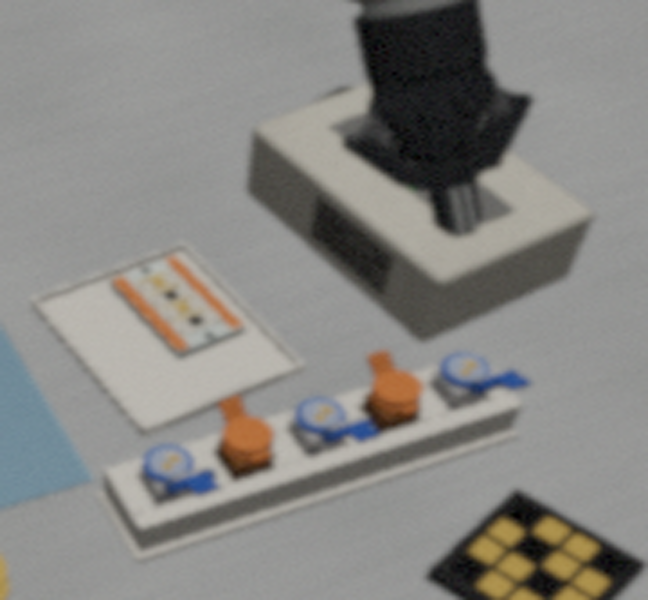

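All three blue caps lean back and both orange caps are shut. Now the slider: untilt and go above it.

```bash
python3 -m crank '[{"angular":[8,0,0],"slide":[0,0,-2],"gripper":255},{"angular":[8,0,0],"slide":[0,0,-2],"gripper":255},{"angular":[8,0,0],"slide":[0,0,0],"gripper":255},{"angular":[8,0,0],"slide":[0,0,0],"gripper":255},{"angular":[3,0,0],"slide":[0,0,0],"gripper":0}]'
python3 -m crank '[{"angular":[0,0,-8],"slide":[0,0,0],"gripper":0},{"angular":[0,0,0],"slide":[0,0,0],"gripper":0}]'
python3 - <<'E'
from h import *
goal([.47,.335,.22],5.5,0)
E
```

```text
clock: 40.8
tool_pos: [0.5514, 0.2445, 0.2118]
tool_rot: [[0.071, 0.996, 0.057], [0.997, -0.07, -0.01], [-0.006, 0.058, -0.998]]
wrist_force: [-0.2, -0.5, 0.3]
gripper_width: 0.159
clock: 41.0
tool_pos: [0.5487, 0.2458, 0.2109]
tool_rot: [[-0.074, 0.995, 0.06], [0.997, 0.075, -0.011], [-0.016, 0.059, -0.998]]
wrist_force: [-1.0, -0.1, 0.5]
gripper_width: 0.506
slide cm [ 9.46 -7.12 -1.48] turn [ 3.3  0.9 -1.2] slide-after-turn [ 9.63 -6.98 -0.91]
```

```bash
python3 -m crank '[{"angular":[3,1,-1],"slide":[3.2,-2.4,-0.5],"gripper":0},{"angular":[0,0,0],"slide":[3.2,-2.4,-0.5],"gripper":0},{"angular":[0,0,0],"slide":[3.2,-2.4,0],"gripper":0},{"angular":[0,0,0],"slide":[0,0,0],"gripper":0},{"angular":[0,0,0],"slide":[0,0,0],"gripper":0}]'
cat >> h.py <<'E'
def fader(camn,save):
    m,p,d=cam(camn,save);W=world(m,d);hsv=cv2.cvtColor(p,cv2.COLOR_RGB2HSV)
    g=(W[...,2]>.122)&(W[...,2]<.133)&(W[...,0]<.5)&(W[...,0]>.3)&(W[...,1]>.28)&(W[...,1]<.4)&(d>0);P=W[g]
    print(camn,'grip top',g.sum(),P.mean(0),*rect(P)) if g.sum()>5 else print('no grip')
    gm=(hsv[...,0]>50)&(hsv[...,0]<80)&(hsv[...,1]>100)&(W[...,1]>.2)&(W[...,0]<.55)&(W[...,2]>.08)
    n,l,st,c=cv2.connectedComponentsWithStats(gm.astype(np.uint8))
    for i in range(1,n):
        if st[i,4]>3: print('green',st[i,4],c[i],W[l==i].mean(0))
E
python3 - <<'E'
from h import *
fader('wrist','w20.png');s=arm.observe();print(s['tool_pos'],s['tool_rot'])
E
```

```text
clock: 41.5
tool_pos: [0.4667, 0.337, 0.2202]
tool_rot: [[-0.094, 0.996, 0.01], [0.996, 0.094, 0.0], [-0.001, 0.01, -1.0]]
wrist_force: [-0.3, -0.9, -0.5]
gripper_width: 1.003
wrist grip top 712 [0.3981 0.3372 0.1265] [0.3982 0.3375] -84.60382986068726 (23.935510635375977, 19.08465576171875)
green 43 [241.3721 153.3953] [0.4383 0.3209 0.0957]
green 42 [282.     153.4286] [0.4347 0.3599 0.0956]
[0.4679 0.3358 0.2201] [[-0.0916  0.9957  0.0099]
 [ 0.9958  0.0916 -0.    ]
 [-0.0009  0.0098 -1.    ]]
```

View pics/w20.png

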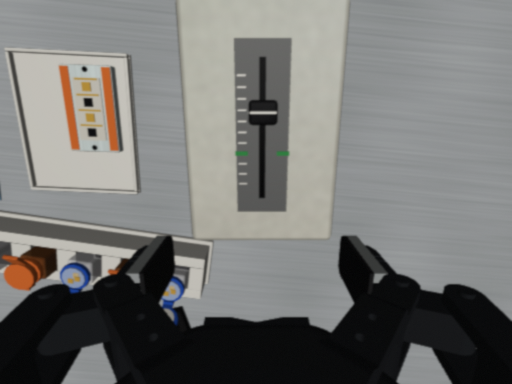

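The wrist view shows the grip at (263,112) and the green marks at (241,153) and (282,153). The slider needs about 38 mm along the slot.

```bash
python3 - <<'E'
from h import *
goal([.400,.3367,.109],5.4,0)
E
python3 -m crank '[{"angular":[0,0,0],"slide":[0,-3.3,2],"gripper":110},{"angular":[0,0,0],"slide":[0.4,-3.4,2],"gripper":110},{"angular":[0,0,0],"slide":[0.3,0,2],"gripper":110},{"angular":[0,0,0],"slide":[0,0,0],"gripper":110},{"angular":[0,0,0],"slide":[0,0,0],"gripper":110}]' 20
python3 - <<'E'
from h import *
goal([.400,.3367,.109],5.4,0)
E
```

```text
slide cm [ 0.72 -6.86 11.04] turn [ 0.6  0.1 -0.1] slide-after-turn [ 0.73 -6.75 11.11]
clock: 42.05
tool_pos: [0.4025, 0.3364, 0.1603]
tool_rot: [[-0.09, 0.996, 0.01], [0.996, 0.09, 0.001], [0.0, 0.01, -1.0]]
wrist_force: [0.0, 0.5, -0.1]
gripper_width: 0.567
slide cm [ 0.05 -0.3   5.12] turn [ 0.6 -0.  -0.2] slide-after-turn [ 0.05 -0.24  5.13]
```

```bash
python3 -m crank '[{"angular":[0,0,0],"slide":[0,-0.2,2],"gripper":110},{"angular":[0,0,0],"slide":[0,0,2],"gripper":110},{"angular":[0,0,0],"slide":[0,0,1],"gripper":110},{"angular":[0,0,0],"slide":[0,0,0],"gripper":110}]'
python3 -m crank '[{"angular":[0,0,0],"slide":[0,0,0],"gripper":255},{"angular":[0,0,0],"slide":[0,0,0],"gripper":255},{"angular":[0,0,0],"slide":[0,0,0],"gripper":255},{"angular":[0,0,0],"slide":[0,0,0],"gripper":255}]' 20
```

```text
clock: 42.45
tool_pos: [0.4003, 0.3366, 0.1098]
tool_rot: [[-0.091, 0.996, 0.009], [0.996, 0.091, 0.001], [0.0, 0.009, -1.0]]
wrist_force: [-0.2, -0.1, 0.2]
gripper_width: 0.569
clock: 42.85
tool_pos: [0.4007, 0.3366, 0.1116]
tool_rot: [[-0.092, 0.996, 0.012], [0.996, 0.092, 0.0], [-0.001, 0.012, -1.0]]
wrist_force: [0.9, -4.7, 6.4]
gripper_width: 0.273
```

```bash
python3 -m crank '[{"angular":[0,0,0],"slide":[0,1,0],"gripper":255},{"angular":[0,0,0],"slide":[0,1,0],"gripper":255},{"angular":[0,0,0],"slide":[0,1,0],"gripper":255},{"angular":[0,0,0],"slide":[0,0.8,0],"gripper":255},{"angular":[0,0,0],"slide":[0,0,0],"gripper":255}]'
python3 - <<'E'
from h import *
s=arm.observe();print(s['tool_pos'],s['gripper_width'],s['wrist_force']);fader('wrist','w21.png')
E
```

```text
clock: 43.35
tool_pos: [0.4399, 0.3404, 0.1116]
tool_rot: [[-0.091, 0.996, 0.012], [0.996, 0.091, 0.001], [0.0, 0.013, -1.0]]
wrist_force: [1.6, -4.2, 5.6]
gripper_width: 0.277
[0.4399 0.3404 0.1116] 0.27720878990457654 [ 1.5806 -4.1839  5.6261]
wrist grip top 2258 [0.4348 0.341  0.1268] [0.4388 0.3413] -85.81043863296509 (50.94303894042969, 24.236419677734375)
green 122 [224.041  221.8934] [0.4367 0.3216 0.0976]
green 121 [287.6446 221.7603] [0.4333 0.36   0.0972]
```

View pics/w21.png

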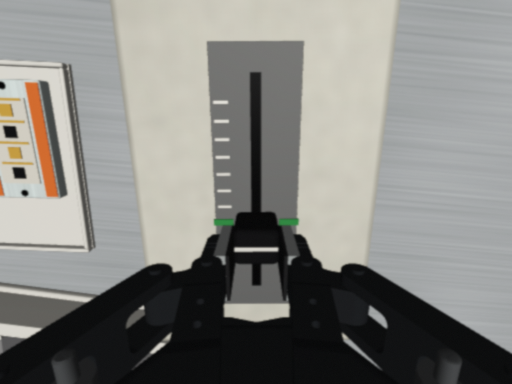

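```bash
python3 -m crank '[{"angular":[0,0,0],"slide":[0,0,0],"gripper":110},{"angular":[0,0,0],"slide":[0,0,0],"gripper":110},{"angular":[0,0,0],"slide":[0,0,-3],"gripper":110},{"angular":[0,0,0],"slide":[0,0,-4],"gripper":110},{"angular":[0,0,0],"slide":[0,3.2,-4],"gripper":110}]'
python3 -m crank '[{"angular":[0,0,0],"slide":[0,3,0],"gripper":110},{"angular":[0,0,0],"slide":[0,0,0],"gripper":110},{"angular":[0,0,0],"slide":[0,0,0],"gripper":110}]'
python3 - <<'E'
from h import *
fader('wrist','w22.png');p=cv2.imread('pics/w22.png');cv2.imwrite('pics/w22z.png',cv2.resize(p[60:220,180:340],None,fx=3.7,fy=3.7,interpolation=2))
E
```

```text
clock: 43.9
tool_pos: [0.4627, 0.3449, 0.2212]
tool_rot: [[-0.101, 0.995, 0.007], [0.995, 0.101, 0.001], [0.0, 0.007, -1.0]]
wrist_force: [0.9, 1.5, -0.1]
gripper_width: 0.57
clock: 44.2
tool_pos: [0.497, 0.3465, 0.22]
tool_rot: [[-0.093, 0.996, 0.009], [0.996, 0.093, 0.002], [0.002, 0.009, -1.0]]
wrist_force: [0.2, 0.6, -1.2]
gripper_width: 0.572
wrist grip top 700 [0.4369 0.3411 0.1264] [0.4371 0.3411] -84.65863704681396 (23.548786163330078, 19.45112419128418)
green 55 [276.2182 119.    ] [0.4335 0.3605 0.0958]
green 49 [233.898  119.4082] [0.4376 0.3214 0.0957]
```

View pics/w22z.png

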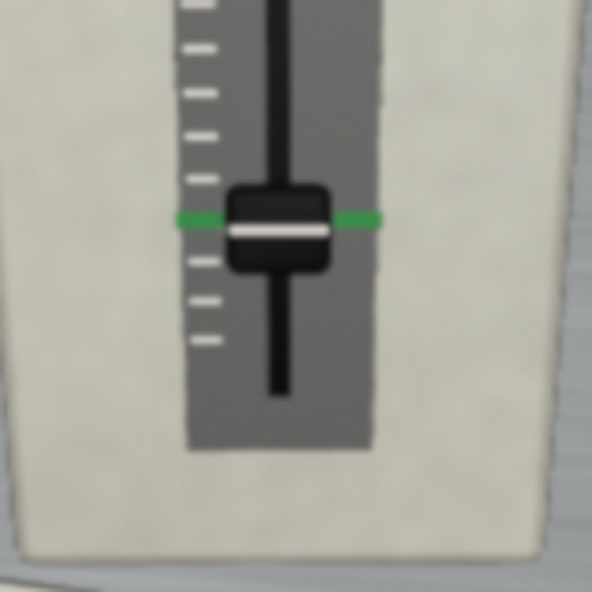

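```bash
python3 -m crank '[{"angular":[0,0,0],"slide":[-4,4,0],"gripper":110},{"angular":[0,0,0],"slide":[-4,3,0],"gripper":110},{"angular":[0,0,0],"slide":[-4,3,0],"gripper":110},{"angular":[0,0,0],"slide":[-4,0,0],"gripper":110},{"angular":[0,0,0],"slide":[0,0,0],"gripper":110}]'
python3 - <<'E'
from h import *
for i in range(2): fader('top','t23.png')
fader('scene','s23.png')
fader('wrist','w23.png')
carriers('top')
E
```

```text
clock: 44.75
tool_pos: [0.6083, 0.1928, 0.2192]
tool_rot: [[-0.084, 0.996, 0.008], [0.996, 0.084, -0.003], [-0.004, 0.008, -1.0]]
wrist_force: [-0.4, -0.2, -1.1]
gripper_width: 0.568
top grip top 104 [0.4393 0.3391 0.1261] [0.44   0.3395] 89.83946990966797 (24.312124252319336, 19.402877807617188)
green 9 [111.3333 247.4444] [0.4392 0.3208 0.0966]
green 5 [ 92.2 249.6] [0.4349 0.3615 0.1013]
top grip top 103 [0.4391 0.3391 0.1264] [0.44   0.3395] -89.5392193198204 (24.614255905151367, 19.414432525634766)
green 9 [111.3333 247.4444] [0.4392 0.3207 0.0969]
green 5 [ 92.2 249.6] [0.4348 0.3613 0.1019]
no grip
wrist grip top 272 [0.4454 0.3403 0.1255] [0.4451 0.341 ] -87.08607625961304 (23.692113876342773, 5.257168292999268)
green 79 [415.5696   3.5823] [0.4376 0.321  0.0956]
carrier_orange 0.7 z 0.0164 [0.4177 0.1318] 3.4008660316467285 (99.53802490234375, 60.00725555419922) med [0.4157 0.1322 0.0163]
carrier_blue 0.77 z 0.0285 [ 0.5631 -0.2614] -0.5920028686523438 (98.96902465820312, 61.020851135253906) med [ 0.5628 -0.2608  0.0285]
```

View pics/t23.png

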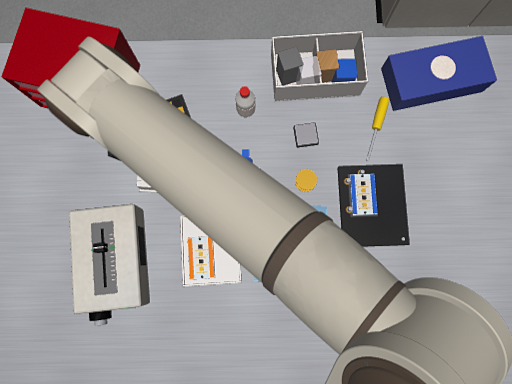

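The top picture shows the slider at (100,248), about 2 mm past the green marks. The orange carrier has been knocked inside the tray to (0.418,0.132), but it still lies flat within the walls. I'll correct the slider.

```bash
python3 -m crank '[{"angular":[0,0,0],"slide":[4,-4,0],"gripper":110},{"angular":[0,0,0],"slide":[4,-4,0],"gripper":110},{"angular":[0,0,0],"slide":[4,-4,0],"gripper":110},{"angular":[0,0,0],"slide":[4,-3.5,0],"gripper":110},{"angular":[0,0,0],"slide":[0,0,0],"gripper":110}]' 20
python3 -m crank '[{"angular":[0,0,0],"slide":[0,0,0],"gripper":110},{"angular":[0,0,0],"slide":[0,0,0],"gripper":110}]'
python3 - <<'E'
from h import *
goal([.4397,.3406,.110],5.4,0)
E
```

```text
clock: 45.6
tool_pos: [0.447, 0.338, 0.2215]
tool_rot: [[-0.108, 0.994, 0.01], [0.994, 0.108, 0.005], [0.004, 0.01, -1.0]]
wrist_force: [-0.6, 0.6, 0.0]
gripper_width: 0.567
clock: 45.8
tool_pos: [0.4554, 0.3305, 0.2199]
tool_rot: [[-0.093, 0.996, 0.011], [0.996, 0.093, 0.001], [0.0, 0.011, -1.0]]
wrist_force: [0.5, -0.6, -0.6]
gripper_width: 0.567
slide cm [ 1.15 -1.59 10.97] turn [ 0.6 -0.  -0. ] slide-after-turn [ 1.16 -1.47 10.99]
```

```bash
python3 -m crank '[{"angular":[0,0,0],"slide":[1.1,-1.6,2],"gripper":110},{"angular":[0,0,0],"slide":[0,0,3],"gripper":110},{"angular":[0,0,0],"slide":[0,0,2],"gripper":110},{"angular":[0,0,0],"slide":[0,0,0],"gripper":110},{"angular":[0,0,0],"slide":[0,0,0],"gripper":110}]' 20
python3 - <<'E'
from h import *
goal([.4397,.3406,.110],5.4,0)
E
```

```text
clock: 46.3
tool_pos: [0.4395, 0.3397, 0.1499]
tool_rot: [[-0.091, 0.996, 0.009], [0.996, 0.091, 0.002], [0.001, 0.01, -1.0]]
wrist_force: [0.4, -0.1, 0.1]
gripper_width: 0.574
slide cm [ 0.08 -0.01  3.99] turn [ 0.6 -0.1 -0.2] slide-after-turn [0.08 0.02 3.99]
```

```bash
python3 -m crank '[{"angular":[0,0,0],"slide":[0.1,0,2],"gripper":110},{"angular":[0,0,0],"slide":[0,0,2],"gripper":110},{"angular":[0,0,0],"slide":[0,0,0],"gripper":110}]' 20
python3 -m crank '[{"angular":[0,0,0],"slide":[0,0,0],"gripper":255},{"angular":[0,0,0],"slide":[0,0,0],"gripper":255},{"angular":[0,0,0],"slide":[0,0,0],"gripper":255},{"angular":[0,0,0],"slide":[0,0,0],"gripper":255}]' 20
python3 -m crank '[{"angular":[0,0,0],"slide":[0,-0.2,0],"gripper":255},{"angular":[0,0,0],"slide":[0,0,0],"gripper":255},{"angular":[0,0,0],"slide":[0,0,0],"gripper":255}]' 20
```

```text
clock: 46.6
tool_pos: [0.4387, 0.3399, 0.1081]
tool_rot: [[-0.092, 0.996, 0.008], [0.996, 0.092, -0.0], [-0.001, 0.008, -1.0]]
wrist_force: [-0.4, -0.5, 1.1]
gripper_width: 0.567
clock: 47.0
tool_pos: [0.44, 0.3404, 0.111]
tool_rot: [[-0.092, 0.996, 0.012], [0.996, 0.092, -0.0], [-0.001, 0.012, -1.0]]
wrist_force: [0.3, -4.4, 6.1]
gripper_width: 0.272
clock: 47.3
tool_pos: [0.4385, 0.3402, 0.111]
tool_rot: [[-0.092, 0.996, 0.013], [0.996, 0.092, 0.0], [-0.001, 0.013, -1.0]]
wrist_force: [1.7, -5.3, 7.3]
gripper_width: 0.271
```

```bash
python3 -m crank '[{"angular":[0,0,0],"slide":[0,0,0],"gripper":110},{"angular":[0,0,0],"slide":[0,0,0],"gripper":110},{"angular":[0,0,0],"slide":[0,0,-3],"gripper":110},{"angular":[0,0,0],"slide":[0,0,-4],"gripper":110},{"angular":[0,0,0],"slide":[0,3,-4],"gripper":110}]'
python3 -m crank '[{"angular":[0,0,0],"slide":[0,3.2,0],"gripper":110},{"angular":[0,0,0],"slide":[0,0,0],"gripper":110},{"angular":[0,0,0],"slide":[0,0,0],"gripper":110}]'
python3 - <<'E'
from h import *
fader('wrist','w24.png');p=cv2.imread('pics/w24.png');cv2.imwrite('pics/w24z.png',cv2.resize(p[60:220,180:340],None,fx=3.7,fy=3.7,interpolation=2))
E
python3 -m crank '[{"angular":[0,0,0],"slide":[4.5,0,0],"gripper":110},{"angular":[0,0,0],"slide":[4.5,0,0],"gripper":110},{"angular":[0,0,0],"slide":[4.5,0,0],"gripper":110},{"angular":[0,0,0],"slide":[4.5,-2,0],"gripper":110},{"angular":[0,0,0],"slide":[4.5,-4,0],"gripper":110}]'
python3 -m crank '[{"angular":[0,0,0],"slide":[0,-4,0],"gripper":110},{"angular":[0,0,0],"slide":[0,-4,0],"gripper":110},{"angular":[0,0,0],"slide":[0,-4,0],"gripper":110},{"angular":[0,0,0],"slide":[0,0,0],"gripper":110}]'
python3 - <<'E'
from h import *
fader('top','t25.png'); carriers('top'); pins('top'); cam('scene','s25.png')
p=cv2.imread('pics/t25.png');cv2.imwrite('pics/t25z.png',cv2.resize(p[140:310,60:420],None,fx=2.2,fy=2.2,interpolation=2))
for t in ['wire_spool','solvent','chip_box','waffle_pack','driver','dish']:
    print(t,[np.round(r['centre'],3).tolist() for r in arm.find_in('top',t)][:1])
E
```

```text
clock: 47.8
tool_pos: [0.4613, 0.3451, 0.2212]
tool_rot: [[-0.1, 0.995, 0.007], [0.995, 0.1, 0.001], [0.001, 0.007, -1.0]]
wrist_force: [1.0, 1.5, 0.3]
gripper_width: 0.568
clock: 48.1
tool_pos: [0.4976, 0.347, 0.2202]
tool_rot: [[-0.092, 0.996, 0.009], [0.996, 0.092, 0.003], [0.002, 0.01, -1.0]]
wrist_force: [-0.8, 0.9, -0.2]
gripper_width: 0.566
wrist grip top 695 [0.4359 0.3411 0.1265] [0.4362 0.341 ] -84.69571828842163 (24.07447052001953, 19.46945571899414)
green 46 [233.5    118.4348] [0.4372 0.322  0.1015]
green 47 [275.383  118.4681] [0.4338 0.3601 0.0961]
clock: 48.65
tool_pos: [0.4235, 0.5599, 0.2189]
tool_rot: [[-0.092, 0.996, 0.009], [0.996, 0.092, 0.002], [0.001, 0.009, -1.0]]
wrist_force: [0.4, 0.1, 0.3]
gripper_width: 0.565
clock: 49.05
tool_pos: [0.2951, 0.5473, 0.2191]
tool_rot: [[-0.106, 0.994, 0.007], [0.994, 0.106, 0.001], [0.0, 0.007, -1.0]]
wrist_force: [-0.8, 0.5, 0.5]
gripper_width: 0.571
top grip top 105 [0.4383 0.3388 0.1262] [0.4381 0.3387] -89.68865409493446 (24.56581687927246, 19.478666305541992)
green 9 [111.3333 247.4444] [0.4393 0.3212 0.0953]
green 4 [
[... 690 characters left out ...]
5 -0.2361  0.0318]
top pin? 5 [368. 194.] [ 0.5617 -0.2721  0.0316] [ 0.5616 -0.2722  0.0316]
top pin? 10 [362.5 197. ] [ 0.5546 -0.2585  0.0317] [ 0.5547 -0.2595  0.032 ]
top pin? 4 [358.25 201.25] [ 0.5444 -0.2477  0.0316] [ 0.545  -0.2482  0.0318]
top pin? 23 [362.3043 206.    ] [ 0.5328 -0.2569  0.0314] [ 0.534  -0.2564  0.0321]
top pin? 13 [350.5385 208.1538] [ 0.5277 -0.228   0.0337] [ 0.5268 -0.2291  0.034 ]
plate [ 0.5495 -0.2867] 1.0453171730041504 (220.80682373046875, 160.37252807617188)
wire_spool [[0.596, -0.127, 0.031]]
solvent [[0.78, 0.02, 0.077]]
chip_box [[0.713, -0.136, 0.017]]
waffle_pack [[0.758, 0.208, 0.017]]
driver [[0.756, -0.317, 0.023]]
dish [[0.293, -0.261, 0.008]]
```

View pics/w24z.png

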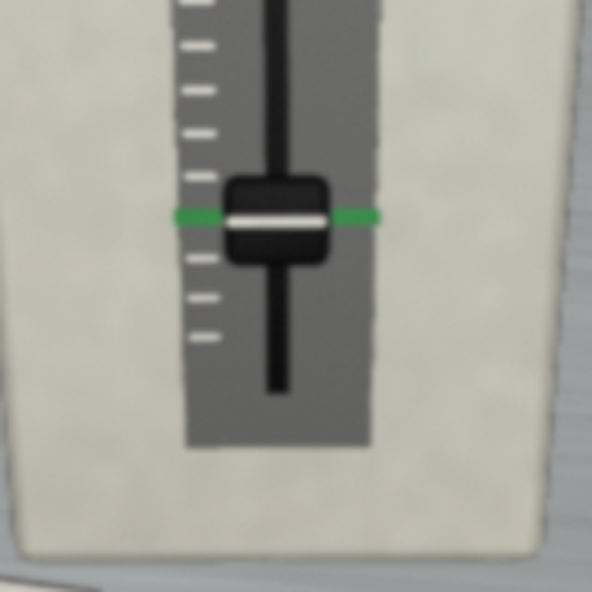

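View pics/t25z.png

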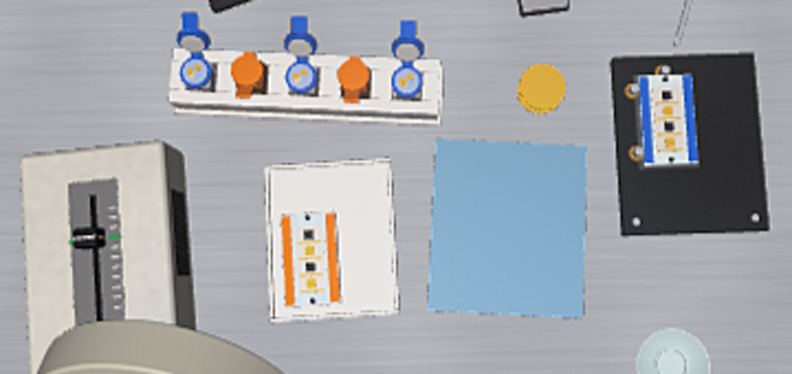

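View pics/s25.png

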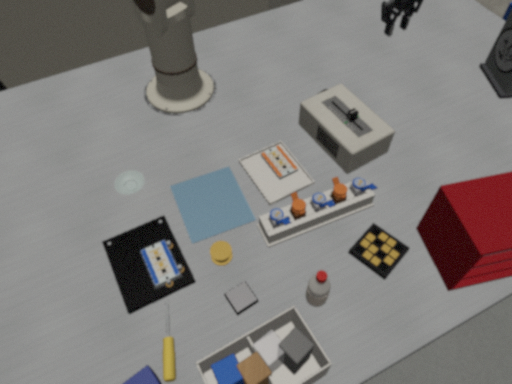

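```bash
python3 - <<'E'
from h import *
print(arm.finish_job())
E
```

```text
the job is handed in; nothing more can be done
None
```

The bench is changed over from orange to blue and handed in at about 50 s of the 210 s allowed; finishing returned no verdict.

- **Orange lot:** I pressed both orange caps shut with about 20 N each before opening any blue vial. I then laid the orange carrier flat in the tray. It was later knocked about 3 cm while the arm was elsewhere; the last pictures show it still flat (top at 16 mm) and inside the walls, so I left it.
- **Blue carrier:** I set it on the work-holder and pushed it against the two left pins (6 N), then the far pin (12 N). The wrist camera puts it within about 1 mm of the pin-derived position, at matching yaw. The last top picture still shows it seated, but the yaw readings from that camera scatter by 1–2°.
- **Blue caps:** All three lean back past upright in the last pictures, and every vial is in the rack.
- **Slider:** My first setting overshot the green mark by 1.5–2 mm, so I moved it back. The last readings are +0.5 mm (wrist camera) and about +1 mm (top camera).
- **Other items:** All six loose bystander items were found within about 5 mm of their first positions, which is about the detector's accuracy.

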